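Put lugged sherds under vacuum

TASK

Put the lugged sherds under vacuum: lay every sherd that has a lug (there are two to four) flat and side by side on the floor of the round steel chamber, lug up, and then set the clear lid squarely on the chamber's rim. Next turn the valve lever to half open (45 degrees) and give the pump two full strokes, each time pulling the plunger right out to its stop and letting it return all the way home, then close the valve fully. Leave the plain sherds, the bowl and the flask where they are.

Things in the scene. Friction and masses are not known exactly. Their poses are not given: they have to be found in the camera images.
- station: the vacuum station, fixed: an aluminium plate 8 mm thick (its x from -190 to 115 mm, its y from -130 to 115) with a round steel chamber and, on the robot's side of that, a hand pump lying along the station's y and a valve. Origin: on the table under the chamber's axis; x points from pump to chamber, away from the robot; z up.
- chamber_floor (a point): centre of the chamber's floor, 13 mm above the table. Inside radius 100 mm, 53 mm deep, wall 6 mm.
- chamber_rim (a point): centre of the chamber's open top, 66 mm above the table; axes as the station's.
- lid: loose clear acrylic lid, 0.5 kg, knob up: disc of radius 112 mm, 12 mm thick, on a locating step of radius 90 mm, 10 mm high, that drops inside the chamber; on top a black upright knob, diameter 32, height 40 mm. Origin: centre of the step's underside; z up; disc top 22 mm, knob top 62 mm above it. Seated, the disc rests on the rim and the origin is 10 mm below the rim.
- lid_knob (a point): on the lid's axis, 44 mm above its origin, the height to grip the knob.
- sherd1: fragment of a brown earthenware pot: a flat slab 66 mm (its x) by 42 mm (its y), 12 mm thick, with an upright lug on its middle, 34 mm along x, 14 mm across y, rising from 12 to 38 mm above the underside. Origin: centre of the underside; z up out of the lug. May be absent (None).
- sherd2: fragment of a brown earthenware pot: a flat slab 66 mm (its x) by 42 mm (its y), 12 mm thick, with an upright lug on its middle, 34 mm along x, 14 mm across y, rising from 12 to 38 mm above the underside. Origin: centre of the underside; z up out of the lug. May be absent (None).
- sherd3: fragment of a brown earthenware pot: a flat slab 66 mm (its x) by 42 mm (its y), 12 mm thick, with an upright lug on its middle, 34 mm along x, 14 mm across y, rising from 12 to 38 mm above the underside. Origin: centre of the underside; z up out of the lug. May be absent (None).
- sherd4: fragment of a brown earthenware pot: a flat slab 66 mm (its x) by 42 mm (its y), 12 mm thick, with an upright lug on its middle, 34 mm along x, 14 mm across y, rising from 12 to 38 mm above the underside. Origin: centre of the underside; z up out of the lug. May be absent (None).
- valve (a joint): valve lever about a vertical axis, rad: 0 = closed (lever points along the station's +x, across the pipe), 1.571 = fully open (lever along the station's -y), so opening is clockwise seen from above; 0.785 is half open. It stays where it is left (turning takes about 3 N at the grip).
- valve_axis (a point): on the lever's pivot, at the lever's mid height, 108 mm above the table. The lever is 75 mm long from here; all else within reach of it, the seated lid's disc included, lies at least 20 mm below the lever (the lid's knob is well clear).
- valve_grip (a point): point on the lever to grip, 55 mm from the pivot, where it has a black sleeve 40 mm long, 16 mm wide and 14 mm high; its x points outwards along the lever, y across it.
- plunger (a joint): travel of the pump's sprung plunger along the station's +y, m: 0 = home, 0.070 = out at its stop. The spring pulls it home with 4 N at home and 10 N at the stop.
- plunger_grip (a point): point on the plunger's black upright paddle, 88 mm above the table. The paddle is 14 mm thick along the pull (y), 40 mm wide (x), its top 12 mm above this point; the rod (radius 6 mm) joins it 46 mm below this point; 38 mm of free space between paddle and pump barrel when home. Axes as the station's.
- plain1: plain flat sherd without a lug, 42 x 32 x 10 mm; a bystander. Origin: centre of the underside.
- plain2: plain flat sherd without a lug, 42 x 32 x 10 mm; a bystander. Origin: centre of the underside.
- plain3: plain flat sherd without a lug, 42 x 32 x 10 mm; a bystander. Origin: centre of the underside.
- plain4: plain flat sherd without a lug, 42 x 32 x 10 mm; a bystander. Origin: centre of the underside.
- bowl: round terracotta bowl, rim radius 85 mm, 85 mm high; a bystander. Origin: centre of the underside.
- flask: glass conical flask with a long neck, 165 mm high, base radius 48 mm; a bystander. Origin: centre of the underside.

How it is judged:
By the outcome, as a careful person would: the job done as asked, in the order asked, and still so for the second after the job is handed in, with the robot touching nothing.
Of sherd1, sherd2, sherd3, sherd4 only 2 to 4 are there at a start; the rules pass over those that are not, and their reading is None.
At some moment in a run one of sherd1, sherd2, sherd3, sherd4 may be knocked a few centimetres aside while the robot is not near it.
Once in a run the grip may slacken for a moment while it holds something.
It also fails if it takes over 210 s, if anything falls off the work surface, if the arm or the gripper's body presses on something with over 40 N, if the wrist force passes 120 N, or if a joint passes its speed limit or range.

ROBOT

A 6-joint arm with a two-finger parallel gripper is mounted at the origin on the work surface. World frame = base frame: x ahead of the robot, y to its left, z up, the work surface at z = 0. Lengths are in m, angles in rad, forces in N, time in s.
With the tool pointing down it reaches from about 0.35 to 0.95 m from the base axis. Payload 17.4 kg.
Tool frame: the origin (TCP) lies between the finger pads; the fingertips stand 8 mm ahead of it and the grasp point (between the pads) lies 11 mm behind it; z points along the fingers, y is the line along which they close (so a half turn about z gives the same grasp; the last joint's range is limited). The gripper opens to 93 mm and grips with 3 to 60 N. Pads are 15 mm wide; open, the fingers measure 128 mm over their backs; the gripper's body (75 mm by 188 mm) begins 65 mm behind the grasp point.
Start: joints at [-1.262, 0.116, 1.442, -0, 1.584, -0.038], TCP at [0.229, -0.635, 0.227] pointing down, gripper open.
Joint ranges: [-2.83, 2.83], [-0.83, 2.19], [0.07, 2.5], [-1.14, 4.28], [0.01, 3], [-2.97, 2.97]. Speed limits (rad/s): [1.89, 1.89, 2.22, 3.14, 3.14, 3.14].

INTERFACE

Orientations are given as [roll, pitch, yaw] about the fixed x, y, z axes, in that order (R = Rz(yaw) Ry(pitch) Rx(roll)).
In Python, from workcell import robot gives the robot as it stands.
- The arm moves only by the tool jog_arm, never from a script. Its argument "targets" is a list of rows, each a list of 3 entries, a list of its own where there are three numbers: the shift along the world's x, y, z in m, then the turn, a rotation vector about the world's x, y, z in degrees, then the opening, from 0 (shut) to 1 (fully open). In form: [[[dx, dy, dz], [ax, ay, az], claw], ...]. A call has exactly 5 rows; each row shifts and turns the commanded pose from where the row before left it; what a row does not reach is not made up. A row lasts 1/12 s, in which the tool goes at most 41.7 mm and 7.16 degrees, less where a joint would pass 70% of its speed; a pose out of reach is approached as far as the arm can. A call is refused whole if a number of a shift passes 0.0417 or a number of a turn 7.16, either way. A call with a gripper value outside its range is refused whole. The fingers move at their own pace and stop on an object; the grip force is fixed at half the most. Time passes only in rows, so rows that do not move let the fingers close, or fill a call up. It gives the time, the measured TCP pose, the force, the opening and the grip force at its end, in the units of the state.
- robot.read_state(): the state, without advancing time (a new reading comes with each control period).
- robot.grab_frame(name): name is "scene" or "top" or "wrist"; returns a dict with "image" (384x512x3 uint8, blue, green, red), "depth" (384x512 float32, m along the optical axis (not along the pixel's ray), 0 where there is no reading), "vertical_fov" (degrees; the focal length in pixels is half the picture's height over the tangent of half this angle, whatever the lens; pixels are square), "cx", "cy" (the principal point, pixels), "R" (3x3) and "t" (3): a world point X has camera coordinates R X + t. Camera axes: x right, y down, z forward; pixel columns grow to the right and rows downward; lengths in m; the calibration is good to about 2 mm. A picture is of the moment at which its call begins.
- robot.close_job(): hands the job in; it is judged then, once.
The state is a dict: "time_s": time; "joints": joint angles; "qvel": joint speeds; "tau": joint torques, N m; "tcp_pos": TCP position; "tcp_rot": TCP orientation; "ft_force": force on the tool from outside, world axes, zero at the start; "wrist_torque": the same for the moment, N m; "opening": opening from 0.0 (shut) to 1.0 (fully open); "grasp_force": force on a finger pad.
Only numpy, scipy, OpenCV 4.12 (cv2) and the standard library are available. Lean on these libraries where they do the work, as an engineer would, in place of code of your own. Each camera call takes 0.05 s, during which the arm holds its last target. There are 200 camera calls.

## Working session

There is one attempt and no reset: what is moved stays moved. The work goes in short steps, Python scripts to look and compute and a tool call to move; the robot and the scene stay as the last step left them, time stands still between calls to the robot, and variables do not carry over. Pictures are saved under pics/ and viewed, at most 14 in all, crops included, and the job is handed in when it is done.

Besides the shell and the picture viewer there is one more tool, called after "Request:" as a command line: name --argument value ..., lists and objects as JSON in quotes. jog_arm: Moves the arm, as the interface text tells. Its arguments: {"type":"object","properties":{"targets":{"type":"array"}},"required":["targets"]}

```bash
ls; mkdir -p pics; cat > h.py <<'E'
import numpy as np, cv2, pickle
from workcell import robot
def grab(name, tag):
    f=robot.grab_frame(name); cv2.imwrite(f'pics/{tag}.png',f['image']); pickle.dump(f,open(f'{tag}.pkl','wb')); return f
def load(tag): return pickle.load(open(f'{tag}.pkl','rb'))
def foc(f): return f['image'].shape[0]/2/np.tan(np.radians(f['vertical_fov'])/2)
def cloud(f):
    d=f['depth']; v,u=np.mgrid[:d.shape[0],:d.shape[1]]; k=foc(f)
    P=np.stack([(u-f['cx'])/k*d,(v-f['cy'])/k*d,d],-1)
    return (P-f['t'])@f['R']      # world, HxWx3
def onplane(f,u,v,z):
    k=foc(f); r=f['R'].T@np.array([(u-f['cx'])/k,(v-f['cy'])/k,1]); c=-f['R'].T@f['t']
    return c+r*(z-c[2])/r[2]
def proj(f,X):
    p=f['R']@np.array(X)+f['t']; k=foc(f); return p[0]/p[2]*k+f['cx'],p[1]/p[2]*k+f['cy']
E
python3 - <<'E'
from h import *
for n in('top','scene'):
    f=grab(n,n+'0'); print(n,f['vertical_fov'],f['R'].round(3).tolist(),f['t'].round(3),f['cx'],f['cy'])
print(robot.read_state())
a=cv2.imread('pics/top0.png');
cv2.imwrite('pics/top0b.png',cv2.resize(a,(800,600),interpolation=cv2.INTER_CUBIC))
E
```

```text
pics
top 47.32356967446564 [[0.017, -1.0, 0.002], [-0.985, -0.018, -0.173], [0.173, 0.001, -0.985]] [-0.015  0.568  1.189] 250.66927472142024 188.26068249395814
scene 55.416582550304504 [[0.652, 0.758, -0.012], [0.615, -0.538, -0.577], [-0.444, 0.369, -0.817]] [-0.363 -0.295  1.24 ] 259.0401536155736 188.6227084289868
{'time_s': 0.1, 'joints': array([-1.26182622e+00,  1.16435973e-01,  1.44217504e+00, -1.86240331e-05,
        1.58401673e+00, -3.78015390e-02]), 'qvel': array([ 8.24409629e-05,  8.03022212e-05, -1.97105661e-03, -1.81532014e-03,
        1.24487773e-03,  1.23897072e-03]), 'tau': array([ 1.86777725e-03, -7.22894454e+01, -6.23862720e+01,  7.80994655e-02,
        2.27909780e-02, -9.83061705e-05]), 'tcp_pos': array([ 0.22934081, -0.63466143,  0.22599493]), 'tcp_rot': array([-3.14055761e+00, -2.05090832e-05,  3.46771403e-01]), 'ft_force': array([-0.31706053, -0.51901808, -0.26018894]), 'wrist_torque': array([-0.01736591, -0.03592513,  0.04380385]), 'grasp_force': 0.0, 'opening': 1.0020316352994239}
```

View pics/top0b.png

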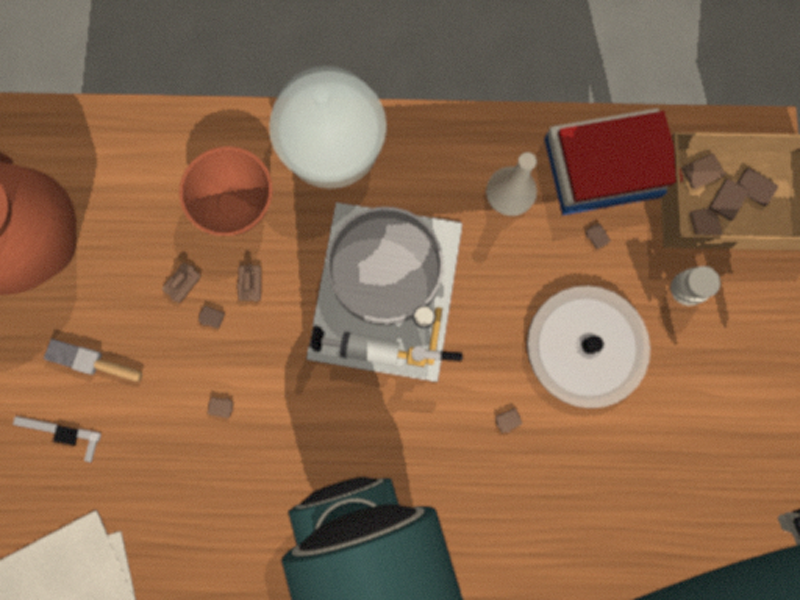

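View pics/scene0.png

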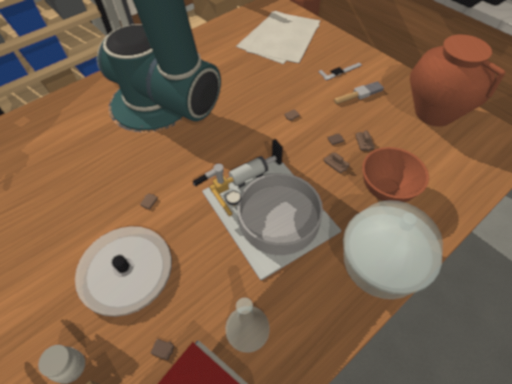

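The top view shows the station in the middle with the chamber at (386,262) and the lever pointing right at about (450,356). The lid is at (590,345), two lugged sherds are at (182,280) and (249,282), and the bowl, flask and plain sherds are around them. Next I'll measure with depth and zoom in.

```bash
python3 - <<'E'
from h import *
f=load('top0'); a=f['image']; C=cloud(f)
def crop(y0,y1,x0,x1,w,h): return cv2.resize(a[y0:y1,x0:x1],(w,h),interpolation=cv2.INTER_CUBIC)
m=np.vstack([np.hstack([crop(155,215,95,175,400,300),crop(80,160,425,512,400,300)]),np.hstack([crop(125,245,195,300,400,300),crop(30,130,160,260,400,300)])])
cv2.imwrite('pics/mos0.png',m)
s=512/800
for n,u,v in [('sherdA',182,280),('sherdB',249,282),('p',211,316),('p',220,406),('p',508,420),('p',597,235),('lidknob',592,344),('liddisc',560,345),('box',705,170),('box',728,200),('box',758,187),('box',707,222),('lamp',330,125),('bowl',225,190),('flask',512,190),('lever',452,356),('paddle',317,338),('chfloor',386,262),('plate',450,230)]:
    uu,vv=int(u*s),int(v*s); print(n,C[vv,uu].round(3))
# table level, clusters above table
k=C[...,2]; print(np.percentile(k[220:260,60:200],[5,50,95]))
# white-lid ring
E
```

```text
sherdA [0.592 0.385 0.027]
sherdB [0.59  0.259 0.035]
p [0.529 0.331 0.005]
p [0.366 0.306 0.011]
p [ 0.35  -0.22   0.006]
p [ 0.697 -0.392  0.011]
lidknob [ 0.483 -0.359  0.06 ]
liddisc [ 0.486 -0.313  0.022]
box [ 0.83  -0.603  0.014]
box [ 0.764 -0.634  0.027]
box [ 0.797 -0.703  0.014]
box [ 0.723 -0.597  0.018]
lamp [0.838 0.106 0.169]
bowl [0.774 0.319 0.009]
flask [ 0.761 -0.218  0.078]
lever [ 0.454 -0.107  0.118]
paddle [0.481 0.125 0.099]
chfloor [0.638 0.007 0.013]
plate [ 0.703 -0.114  0.003]
[-0.00503954 -0.00083968  0.010262  ]
```

View pics/mos0.png

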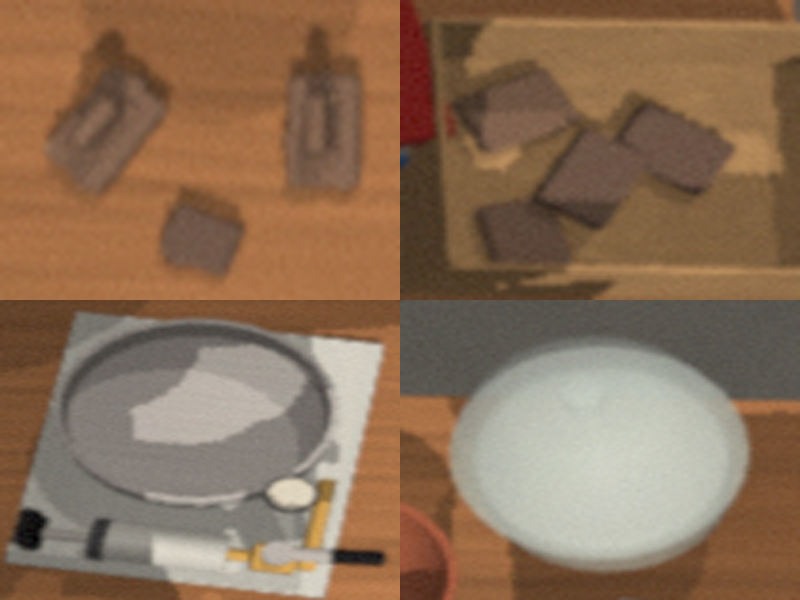

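```bash
cat >> h.py <<'E'
def rigid(L,W):
    L=np.array(L,float);W=np.array(W,float); l=L-L.mean(0);w=W-W.mean(0)
    a=np.arctan2((l[:,0]*w[:,1]-l[:,1]*w[:,0]).sum(),(l*w).sum()); R=np.array([[np.cos(a),-np.sin(a)],[np.sin(a),np.cos(a)]])
    t=W.mean(0)-R@L.mean(0); return a,t,np.linalg.norm(L@R.T+t-W,axis=1)
E
python3 - <<'E'
from h import *
from scipy.optimize import least_squares
f=load('top0'); g=load('scene0'); C=cloud(f); D=cloud(g)
px=[(214.7,129.8),(295.5,142.2),(280.3,243),(197.1,229.8)]
L=[(.115,.115),(.115,-.13),(-.19,-.13),(-.19,.115)]
W=[onplane(f,u,v,.008)[:2] for u,v in px]
a,t,r=rigid(L,W); print('station yaw',np.degrees(a),t,r)
R=np.array([[np.cos(a),-np.sin(a)],[np.sin(a),np.cos(a)]])
def circ(P,r0):
    s=least_squares(lambda p:np.hypot(P[:,0]-p[0],P[:,1]-p[1])-r0,P.mean(0)[:2],loss='soft_l1',f_scale=.003); return s.x,np.abs(s.fun).mean()
for n,K in(('top',C),('scene',D)):
    z=K[...,2]
    d=np.hypot(K[...,0]-t[0],K[...,1]-t[1])
    m=(abs(z-.066)<.006)&(abs(d-.1)<.02); print(n,'rim',circ(K[m],.103),m.sum())
    m=(abs(z-.022)<.007)&(np.hypot(K[...,0]-.483,K[...,1]+.36)<.14); P=K[m]; print(' lid mean',P.mean(0),(P.max(0)+P.min(0))/2,m.sum())
    m=(z>.05)&(np.hypot(K[...,0]-.483,K[...,1]+.36)<.05); P=K[m]; print(' knob',P.mean(0),P.max(0),P.min(0))
    for s,c in(('A',(.592,.385)),('B',(.59,.259))):
        h=np.hypot(K[...,0]-c[0],K[...,1]-c[1])<.055
        for lo,hi in((.006,.05),(.03,.05)):
            m=h&(z>lo)&(z<hi); P=K[m][:,:2].astype(np.float32)
            if len(P)>5:
                rc=cv2.minAreaRect(P); print(' ',s,lo,P.mean(0).round(4),np.array(rc[0]).round(4),np.array(rc[1]).round(3),round(rc[2],1),len(P))
    d=K-np.r_[t,0]; l=(d[...,:2])@R
    m=(z>.09)&(z<.13)&(abs(l[...,0])<.2)&(l[...,0]<-.09)&(abs(l[...,1])<.25)
    q=l[m]; 
    for nm,mm in(('lev',q[:,1]<.02),('paddle',q[:,1]>.08)):
        print(' ',nm,q[mm].mean(0).round(4),q[mm].min(0).round(4),q[mm].max(0).round(4),mm.sum())
# visibility
print('cams',-f['R'].T@f['t'],-g['R'].T@g['t'])
seen={}
gx,gy=np.meshgrid(np.arange(.3,.97,.02),np.arange(-.8,.82,.02),indexing='ij')
def vis(f,C,x,y,zz=.02):
    u,v=proj(f,[x,y,zz]); u,v=int(round(u)),int(round(v))
    if not(0<=u<512 and 0<=v<384):return False
    p=f['R']@np.array([x,y,zz])+f['t']; return f['depth'][v,u]>p[2]-.02
for i in range(gx.shape[0])[::-1]:
    print('%.2f '%gx[i,0]+''.join('.' if vis(f,C,gx[i,j],gy[i,j]) else 's' if vis(g,D,gx[i,j],gy[i,j]) else '#' for j in range(gx.shape[1])[::-1]))
E
```

```text
station yaw -8.026719099635217 [0.62244726 0.0086093 ] [0.00140855 0.00130667 0.00222146 0.00197   ]
top rim (array([0.62116531, 0.00985641]), np.float64(0.0023978174505193354)) 517
 lid mean [ 0.48239724 -0.36484643  0.02086383] [ 0.48499782 -0.36517991  0.02196034] 4570
 knob [ 0.48355958 -0.36415458  0.05974238] [ 0.49755676 -0.34946963  0.06529184] [ 0.46905928 -0.38104133  0.05079252]
  A 0.006 [0.5901 0.3892] [0.5898 0.3882] [0.051 0.074] 58.2 328
  A 0.03 [0.5903 0.3909] [0.5909 0.3914] [0.013 0.033] 51.0 53
  B 0.006 [0.5915 0.2628] [0.5936 0.2613] [0.069 0.052] 0.9 331
  B 0.03 [0.5918 0.2632] [0.5917 0.2636] [0.014 0.032] 85.2 53
  lev [-0.154  -0.1111] [-0.1674 -0.1554] [-0.1422 -0.0699] 208
  paddle [-0.1555  0.0975] [-0.1747  0.0908] [-0.1364  0.1054] 77
scene rim (array([0.62615728, 0.0103663 ]), np.float64(0.0018785119898646835)) 761
 lid mean [ 0.49469699 -0.36839154  0.02398763] [ 0.48797152 -0.36466682  0.02195491] 6351
 knob [ 0.49024636 -0.36442017  0.06194788] [ 0.50394048 -0.34890507  0.06765739] [ 0.4721622  -0.37990777  0.05113414]
  A 0.006 [0.5988 0.3859] [0
[... 2694 characters left out ...]
.###
0.44 sssss....................s....................................................###
0.42 sssss.........................................................................###
0.40 sssss.........................................................................###
0.38 sssss.........................................................................###
0.36 ssssss........................................................................###
0.34 ssssss.......................................................................####
0.32 ssssss.......................................................................####
0.30 ssssss.......................................................................####
```

Only two lugged sherds are visible so far. The region under the white lamp is hidden, so I'll move towards the sherds and look from there.

Request:
jog_arm --targets '[[[0.017,0.04,0.004],[0,0,-1],1],[[0.017,0.04,0.004],[0,0,-1],1],[[0.017,0.04,0.004],[0,0,-1],1],[[0.017,0.04,0.004],[0,0,-1],1],[[0.017,0.04,0.004],[0,0,-1],1]]'

```text
time_s: 0.52
tcp_pos: [0.3108, -0.442, 0.2454]
tcp_rot: [-3.141, 0.0, 0.258]
ft_force: [1.2, -0.3, 0.2]
opening: 0.998
grasp_force: 0.0
```

Request:
jog_arm --targets '[[[0.017,0.04,0.004],[0,0,-1],1],[[0.017,0.04,0.004],[0,0,-1],1],[[0.017,0.04,0.004],[0,0,-1],1],[[0.017,0.04,0.004],[0,0,-1],1],[[0.017,0.04,0.004],[0,0,-1],1]]'

```text
time_s: 0.93
tcp_pos: [0.3918, -0.251, 0.2649]
tcp_rot: [3.141, -0.0, 0.171]
ft_force: [-0.5, -0.4, 0.2]
opening: 1.0
grasp_force: 0.0
```

Request:
jog_arm --targets '[[[0.017,0.04,0.004],[0,0,-1],1],[[0.017,0.04,0.004],[0,0,-1],1],[[0.017,0.04,0.004],[0,0,-1],1],[[0.017,0.04,0.004],[0,0,-1],1],[[0.017,0.04,0.004],[0,0,-1],1]]'

```text
time_s: 1.35
tcp_pos: [0.473, -0.0599, 0.2841]
tcp_rot: [3.141, -0.0, 0.084]
ft_force: [0.7, -0.2, -0.5]
opening: 1.002
grasp_force: 0.0
```

Request:
jog_arm --targets '[[[0.017,0.04,0.004],[0,0,-1],1],[[0.017,0.04,0.004],[0,0,-1],1],[[0.017,0.04,0.004],[0,0,-1],1],[[0.017,0.04,0.004],[0,0,-1],1],[[0.017,0.04,0.004],[0,0,-1],1]]'

```text
time_s: 1.77
tcp_pos: [0.5542, 0.1312, 0.303]
tcp_rot: [3.142, 0.0, -0.003]
ft_force: [0.8, -0.8, 0.3]
opening: 0.999
grasp_force: 0.0
```

```bash
python3 - <<'E'
from h import *
f=grab('wrist','w1'); print(-f['R'].T@f['t'],f['R'].round(2).tolist())
C=cloud(f);z=C[...,2]
m=(C[...,0]>.7)&(C[...,1]>-.1)&(C[...,1]<.22)&(z>.03)
print('lamp-ish pts',m.sum(), C[m].min(0) if m.any() else '', C[m].max(0) if m.any() else '')
E
```

```text
[0.63058187 0.13089241 0.46187856] [[-0.0, -1.0, -0.0], [-0.96, 0.0, 0.28], [-0.28, 0.0, -0.96]]
lamp-ish pts 1558 [ 0.70002698 -0.06196211  0.03006936] [0.74360674 0.21995793 0.08795571]
```

View pics/w1.png

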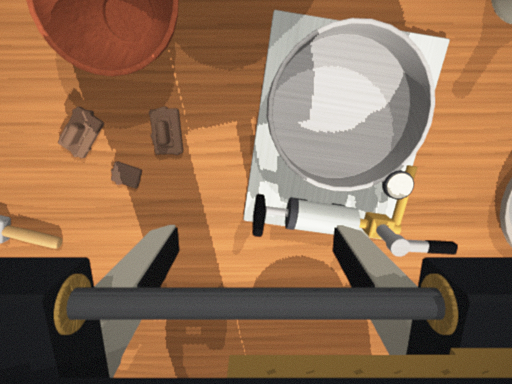

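The wrist picture shows both lugged sherds at (80,132) and (165,132), the plain sherd at (125,175), the empty chamber, and the lever pointing to -y. Now I'll tilt the wrist to look beneath the lamp.

Request:
jog_arm --targets '[[[0,0,0.01],[0,-7,0],1],[[0,0,0.01],[0,-7,0],1],[[0,0,0.01],[0,-7,0],1],[[0,0,0.01],[0,-7,0],1],[[0,0,0.01],[0,-7,0],1]]'

```text
time_s: 2.23
tcp_pos: [0.5539, 0.1289, 0.3542]
tcp_rot: [-3.139, -0.618, -0.003]
ft_force: [-0.0, -0.6, 1.0]
opening: 0.997
grasp_force: 0.0
```

```bash
python3 - <<'E'
from h import *
f=grab('wrist','w2'); print(-f['R'].T@f['t'])
C=cloud(f);z=C[...,2]
m=(C[...,0]>.7)&(C[...,0]<1)&(C[...,1]>-.08)&(C[...,1]<.22)&(z>.1)
print('lamp',m.sum(), C[m].min(0) if m.any() else '', C[m].max(0) if m.any() else '')
g=load('top0');C=cloud(g);z=C[...,2];m=(C[...,0]>.74)&(C[...,0]<1.1)&(C[...,1]>-.1)&(C[...,1]<.25)&(z>.1);print(C[m].min(0),C[m].max(0))
E
```

```text
[0.52454219 0.12857907 0.52836597]
lamp 10162 [0.77489506 0.01924843 0.10000147] [0.96055592 0.21894369 0.21265856]
[0.77227836 0.01950525 0.10023283] [0.96528929 0.21849637 0.21279131]
```

View pics/w2.png

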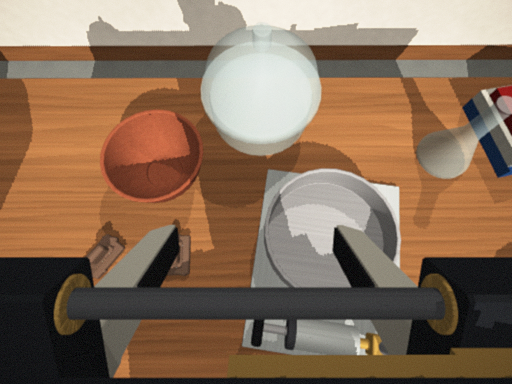

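The white thing is a translucent jar standing on the table at (260,90), so nothing is hidden there. That leaves two lugged sherds. I'll tilt back and take accurate poses from the first wrist view.

Request:
jog_arm --targets '[[[0.01,0,-0.01],[0,7,0],0.6],[[0.01,0.03,-0.01],[0,7,0],0.6],[[0.01,0.03,-0.01],[0,7,0],0.6],[[0,0.03,-0.01],[0,7,0],0.6],[[0,0.03,-0.01],[0,7,0],0.6]]'

```text
time_s: 2.7
tcp_pos: [0.5834, 0.2479, 0.3036]
tcp_rot: [3.141, -0.001, -0.002]
ft_force: [0.5, -0.4, 0.7]
opening: 0.692
grasp_force: 0.0
```

```bash
python3 - <<'E'
from h import *
from scipy.optimize import least_squares
f=load('w1'); f=grab('wrist','w3') if False else f
K=cloud(f); z=K[...,2]
print('table z',np.median(z[200:240,130:160]))
for s,c in(('A',(.592,.388)),('B',(.592,.262))):
    h=np.hypot(K[...,0]-c[0],K[...,1]-c[1])<.055
    for lo,hi in((.006,.05),(.028,.05)):
        P=K[h&(z>lo)&(z<hi)][:,:2].astype(np.float32); rc=cv2.minAreaRect(P)
        print(s,lo,P.mean(0).round(4),np.array(rc[0]).round(4),np.array(rc[1]).round(3),round(rc[2],1),len(P))
t=np.array([.6225,.009]); a=np.radians(-8)
R=np.array([[np.cos(a),-np.sin(a)],[np.sin(a),np.cos(a)]])
m=(abs(z-.066)<.004)&(abs(np.hypot(K[...,0]-t[0],K[...,1]-t[1])-.103)<.012); P=K[m]
s=least_squares(lambda p:np.hypot(P[:,0]-p[0],P[:,1]-p[1])-.103,t); print('rim',s.x,abs(s.fun).mean(),m.sum())
l=(K[...,:2]-s.x)@R
for nm,mm in(('lev',l[...,1]<.02),('paddle',l[...,1]>.07)):
    m=mm&(z>.085)&(z<.13)&(l[...,0]<-.08)&(l[...,0]>-.2)&(abs(l[...,1])<.2); q=l[m]; P=K[m].astype(np.float32)
    rc=cv2.minAreaRect(P[:,:2].copy()); print(nm,q.mean(0).round(4),q.min(0).round(4),q.max(0).round(4),m.sum(),rc,P[:,2].max())
print(robot.read_state()['tcp_pos'],robot.read_state()['tcp_rot'])
E
```

```text
table z 0.0011113992725795981
A 0.006 [0.595  0.3859] [0.5942 0.3909] [0.044 0.074] 55.7 1401
A 0.028 [0.5939 0.3888] [0.5935 0.3903] [0.014 0.033] 52.6 287
B 0.006 [0.5964 0.2612] [0.596  0.2651] [0.07  0.045] 1.6 1349
B 0.028 [0.5954 0.2621] [0.5946 0.2635] [0.033 0.014] 1.9 259
rim [0.62431009 0.01084465] 0.0018007395550944483 2836
lev [-0.151  -0.1076] [-0.1677 -0.1588] [-0.1413 -0.0714] 1072 ((0.45516493916511536, -0.08172118663787842), (0.08757925778627396, 0.02468833513557911), 83.4819564819336) 0.11894446
paddle [-0.1506  0.0962] [-0.1722  0.0886] [-0.1333  0.1028] 340 ((0.48637598752975464, 0.12688176333904266), (0.014020286500453949, 0.038961004465818405), 81.44613647460938) 0.10312064
[0.58344427 0.247936   0.30357531] [ 3.14123388e+00 -1.40042725e-03 -2.23917324e-03]
```

Request:
jog_arm --targets '[[[0.002,0.003,-0.04],[0,0,0.4],0.6],[[0.002,0.003,-0.04],[0,0,0.4],0.6],[[0.002,0.003,-0.04],[0,0,0.4],0.6],[[0.002,0.003,-0.04],[0,0,0.4],0.6],[[0.002,0.003,-0.04],[0,0,0.4],0.6]]'

```text
time_s: 3.12
tcp_pos: [0.593, 0.2617, 0.1012]
tcp_rot: [3.142, -0.006, 0.033]
ft_force: [1.0, 0.3, 0.8]
opening: 0.601
grasp_force: 0.0
```

Request:
jog_arm --targets '[[[0,0,-0.025],[0,0,0],0.6],[[0,0,-0.025],[0,0,0],0.6],[[0,0,-0.02],[0,0,0],0.6],[[0,0,-0.01],[0,0,0],0.6],[[0,0,0],[0,0,0],0.6]]'

```text
time_s: 3.53
tcp_pos: [0.5922, 0.2612, 0.0209]
tcp_rot: [3.14, -0.004, 0.032]
ft_force: [-0.1, -0.4, 0.3]
opening: 0.6
grasp_force: 0.0
```

Request:
jog_arm --targets '[[[0,0,0],[0,0,0],0],[[0,0,0],[0,0,0],0],[[0,0,0],[0,0,0],0],[[0,0,0],[0,0,0],0],[[0,0,0],[0,0,0],0]]'

```text
time_s: 3.95
tcp_pos: [0.5936, 0.2619, 0.0247]
tcp_rot: [-3.141, -0.01, 0.033]
ft_force: [-0.9, -0.6, 0.0]
opening: 0.293
grasp_force: 0.0
```

Request:
jog_arm --targets '[[[0,0,0],[0,0,0],0],[[0,0,0],[0,0,0],0],[[0,0,0],[0,0,0],0],[[0,0,0.01],[0,0,0],0],[[0,0,0.02],[0,0,0],0]]'

```text
time_s: 4.37
tcp_pos: [0.5921, 0.2612, 0.0521]
tcp_rot: [3.14, -0.005, 0.033]
ft_force: [-0.1, 0.6, -1.8]
opening: 0.152
grasp_force: 30.0
```

Request:
jog_arm --targets '[[[0,0,0.03],[0,0,0],0],[[0,0,0.03],[0,0,0],0],[[0,0,0.03],[0,0,0],0],[[0.0,-0.02,0.01],[0,0,0],0],[[0.0,-0.03,0],[0,0,0],0]]'

```text
time_s: 4.78
tcp_pos: [0.5942, 0.213, 0.1582]
tcp_rot: [-3.14, -0.013, 0.035]
ft_force: [0.5, -0.7, 0.3]
opening: 0.148
grasp_force: 30.0
```

Request:
jog_arm --targets '[[[0.004,-0.035,0],[0,0,-2],0],[[0.004,-0.035,0],[0,0,-2],0],[[0.004,-0.035,0],[0,0,-2],0],[[0.004,-0.035,0],[0,0,-2],0],[[0.004,-0.035,0],[0,0,-2],0]]'

```text
time_s: 5.2
tcp_pos: [0.6131, 0.035, 0.1546]
tcp_rot: [-3.141, -0.009, -0.144]
ft_force: [0.9, -0.0, -1.1]
opening: 0.147
grasp_force: 30.0
```

Request:
jog_arm --targets '[[[0.003,-0.03,0],[0,0,0],0],[[0.002,-0.02,0],[0,0,0],0],[[0,-0.008,0],[0,0,0],0],[[0,0,0],[0,0,0],0],[[0,0,0],[0,0,0],0]]'

```text
time_s: 5.62
tcp_pos: [0.6182, -0.0209, 0.154]
tcp_rot: [-3.141, -0.009, -0.142]
ft_force: [-0.4, 1.0, -0.7]
opening: 0.145
grasp_force: 30.0
```

```bash
python3 - <<'E'
from h import *
f=grab('wrist','w4'); s=robot.read_state(); print(s['tcp_pos'],s['tcp_rot'],s['grasp_force'],s['opening'])
E
```

```text
[ 0.61825782 -0.02038022  0.15400795] [-3.14104509 -0.00865194 -0.14162508] 29.99986857175827 0.14639497317182398
```

View pics/w4.png

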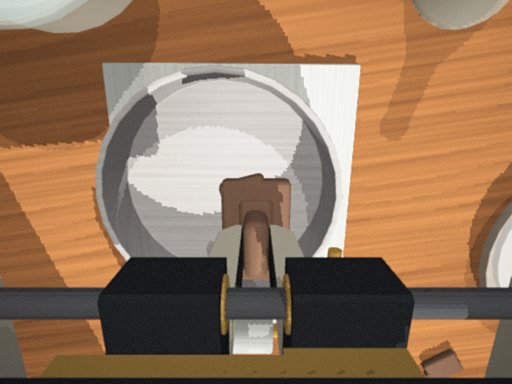

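The sherd is held over the chamber on the right-hand side at (255,210). Lowering it now.

Request:
jog_arm --targets '[[[0,0,-0.025],[0,0,0],0],[[0,0,-0.025],[0,0,0],0],[[0,0,-0.025],[0,0,0],0],[[0,0,-0.02],[0,0,0],0],[[0,0,-0.015],[0,0,0],0]]'

```text
time_s: 6.08
tcp_pos: [0.6176, -0.0196, 0.0418]
tcp_rot: [-3.141, -0.007, -0.14]
ft_force: [0.9, 0.0, -1.3]
opening: 0.152
grasp_force: 30.0
```

Request:
jog_arm --targets '[[[0,0,-0.004],[0,0,0],0],[[0,0,-0.0025],[0,0,0],0],[[0,0,0],[0,0,0],0],[[0,0,0],[0,0,0],0],[[0,0,0],[0,0,0],0]]'

```text
time_s: 6.5
tcp_pos: [0.6187, -0.0208, 0.0381]
tcp_rot: [-3.141, -0.01, -0.141]
ft_force: [-0.1, 0.0, 0.2]
opening: 0.15
grasp_force: 30.0
```

Request:
jog_arm --targets '[[[0,0,-0.001],[0,0,0],0],[[0,0,0],[0,0,0],0.35],[[0,0,0],[0,0,0],0.35],[[0,0,0],[0,0,0],0.35],[[0,0,0.005],[0,0,0],0.35]]'

```text
time_s: 6.92
tcp_pos: [0.6179, -0.0213, 0.0406]
tcp_rot: [-3.141, -0.007, -0.142]
ft_force: [-0.0, -0.5, -0.1]
opening: 0.342
grasp_force: 0.0
```

Request:
jog_arm --targets '[[[0,0,0.02],[0,0,0],0.35],[[0,0,0.03],[0,0,0],0.35],[[0,0,0.03],[0,0,0],0.35],[[0,0.02,0.03],[0,0,0],0.35],[[0,0.03,0.02],[0,0,-2],0.35]]'

```text
time_s: 7.33
tcp_pos: [0.6188, 0.0276, 0.175]
tcp_rot: [-3.141, -0.012, -0.179]
ft_force: [1.1, 0.2, 0.1]
opening: 0.346
grasp_force: 0.0
```

Request:
jog_arm --targets '[[[-0.003,0.04,0.005],[0,0,-5],0.6],[[-0.003,0.04,0.005],[0,0,-5],0.6],[[-0.003,0.04,0.005],[0,0,-5],0.6],[[-0.003,0.04,0.005],[0,0,-5],0.6],[[-0.003,0.04,0.005],[0,0,-5],0.6]]'

```text
time_s: 7.75
tcp_pos: [0.6028, 0.2306, 0.1972]
tcp_rot: [-3.141, -0.009, -0.618]
ft_force: [0.9, -0.8, 0.2]
opening: 0.592
grasp_force: 0.0
```

```bash
cat > sh.py <<'E'
from h import *
import sys
f=grab('wrist',sys.argv[1]); K=cloud(f); z=K[...,2]
n=cv2.connectedComponents(((z>.026)&(z<.05)&(K[...,1]>.17)).astype(np.uint8))
def rep(n,m):
    P=K[m][:,:2].astype(np.float32)
    if len(P)>20:
        rc=cv2.minAreaRect(P); print(n,P.mean(0).round(4),np.array(rc[0]).round(4),np.array(rc[1]).round(3),round(rc[2],1),len(P))
h=np.hypot(K[...,0]-.593,K[...,1]-.39)<.07
rep('lugA',h&(z>.028)&(z<.05)); rep('slabA',h&(z>.006)&(z<.05))
c=np.hypot(K[...,0]-.6235,K[...,1]-.01)<.085
rep('lugs in chamber',c&(z>.04)&(z<.06)); rep('slabs',c&(z>.02)&(z<.06))
s=robot.read_state(); print(s['tcp_pos'],s['tcp_rot'],s['opening'])
E
python3 sh.py w5
```

```text
lugA [0.6011 0.3828] [0.5971 0.3838] [0.012 0.025] 89.6 136
slabA [0.6039 0.3775] [0.5865 0.367 ] [0.1   0.044] 39.8 1068
lugs in chamber [ 0.6193 -0.0176] [ 0.6199 -0.0201] [0.015 0.033] 81.8 734
slabs [ 0.6167 -0.0128] [ 0.619 -0.017] [0.042 0.069] 89.1 2786
[0.60217984 0.23645333 0.19799334] [-3.13849322 -0.00789734 -0.6245471 ] 0.5939676239188619
```

View pics/w5.png

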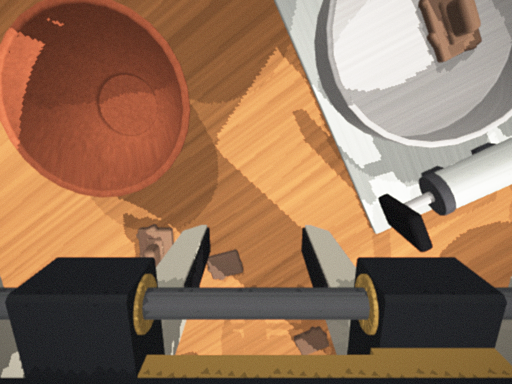

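Sherd 1 lies in the chamber, seen at (450,25). Sherd A, at (155,240), is partly hidden by the gripper, so I'll move to see it clearly.

Request:
jog_arm --targets '[[[-0.017,0.034,0.01],[0,0,0],0.6],[[-0.017,0.034,0.01],[0,0,0],0.6],[[-0.017,0.034,0.01],[0,0,0],0.6],[[-0.017,0.034,0.01],[0,0,0],0.6],[[-0.017,0.034,0.01],[0,0,0],0.6]]'

```text
time_s: 8.22
tcp_pos: [0.5172, 0.4001, 0.2473]
tcp_rot: [-3.141, -0.009, -0.613]
ft_force: [1.2, -0.8, -0.2]
opening: 0.599
grasp_force: 0.0
```

Request:
jog_arm --targets '[[[0,0.034,0],[0,0,0],0.6],[[0,0,0],[0,0,0],0.6],[[0,0,0],[0,0,0],0.6],[[0,0,0],[0,0,0],0.6],[[0,0,0],[0,0,0],0.6]]'

```text
time_s: 8.63
tcp_pos: [0.5187, 0.4318, 0.2463]
tcp_rot: [3.142, -0.009, -0.614]
ft_force: [-0.7, -0.6, -0.2]
opening: 0.597
grasp_force: 0.0
```

```bash
python3 sh.py w6
```

```text
lugA [0.5935 0.3917] [0.5937 0.3917] [0.013 0.033] 54.6 333
slabA [0.5917 0.3896] [0.5796 0.3717] [0.093 0.074] 55.1 1970
[0.51873506 0.43165549 0.24637588] [-3.14138187 -0.00874197 -0.61443403] 0.5997302308863145
```

View pics/w6.png

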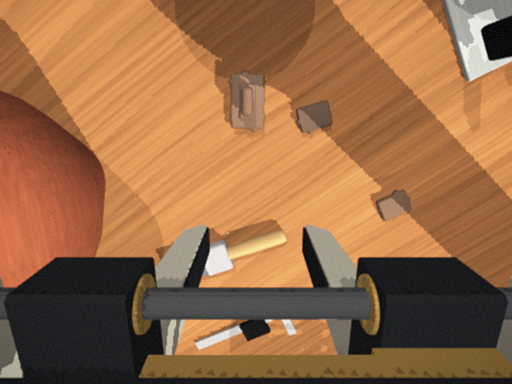

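Sherd A at (247,102) is undisturbed and aligned with the tool.

Request:
jog_arm --targets '[[[0.03,-0.016,0],[0,0,0],0.6],[[0.03,-0.016,-0.01],[0,0,0],0.6],[[0.015,-0.009,-0.03],[0,0,0],0.6],[[0,0,-0.04],[0,0,0],0.6],[[0,0,-0.04],[0,0,0],0.6]]'

```text
time_s: 9.1
tcp_pos: [0.5949, 0.3898, 0.1257]
tcp_rot: [-3.14, -0.009, -0.616]
ft_force: [-0.3, 0.6, -1.3]
opening: 0.601
grasp_force: 0.0
```

Request:
jog_arm --targets '[[[0,0,-0.035],[0,0,0],0.6],[[0,0,-0.03],[0,0,0],0.6],[[0,0,-0.025],[0,0,0],0.6],[[0,0,-0.012],[0,0,0],0.6],[[0,0,0],[0,0,0],0.6]]'

```text
time_s: 9.52
tcp_pos: [0.5925, 0.3902, 0.0214]
tcp_rot: [3.138, -0.007, -0.614]
ft_force: [0.5, 0.4, -0.3]
opening: 0.601
grasp_force: 0.0
```

Request:
jog_arm --targets '[[[0,0,0],[0,0,0],0],[[0,0,0],[0,0,0],0],[[0,0,0],[0,0,0],0],[[0,0,0],[0,0,0],0],[[0,0,0],[0,0,0],0]]'

```text
time_s: 9.93
tcp_pos: [0.5937, 0.392, 0.0255]
tcp_rot: [-3.14, -0.009, -0.613]
ft_force: [0.3, -0.7, -0.4]
opening: 0.292
grasp_force: 0.0
```

Request:
jog_arm --targets '[[[0,0,0],[0,0,0],0],[[0,0,0],[0,0,0],0],[[0,0,0],[0,0,0],0],[[0,0,0],[0,0,0],0],[[0,0,0],[0,0,0],0]]'

```text
time_s: 10.35
tcp_pos: [0.5934, 0.3918, 0.0247]
tcp_rot: [-3.141, -0.009, -0.613]
ft_force: [-2.0, -1.2, 4.9]
opening: 0.147
grasp_force: 30.0
```

Request:
jog_arm --targets '[[[0,0,0.01],[0,0,0],0],[[0,0,0.02],[0,0,0],0],[[0,0,0.035],[0,0,0],0],[[0,0,0.035],[0,0,0],0],[[0,0,0.03],[0,0,0],0]]'

```text
time_s: 10.77
tcp_pos: [0.5933, 0.3917, 0.157]
tcp_rot: [-3.141, -0.009, -0.613]
ft_force: [1.3, 1.0, -0.1]
opening: 0.151
grasp_force: 30.0
```

Request:
jog_arm --targets '[[[0.003,-0.03,0],[0,0,3],0],[[0.003,-0.035,0],[0,0,3],0],[[0.003,-0.035,0],[0,0,3],0],[[0.003,-0.035,0],[0,0,3],0],[[0.003,-0.035,0],[0,0,3],0]]'

```text
time_s: 11.18
tcp_pos: [0.6081, 0.2202, 0.1548]
tcp_rot: [-3.141, -0.009, -0.349]
ft_force: [0.5, -0.0, 0.1]
opening: 0.149
grasp_force: 30.0
```

Request:
jog_arm --targets '[[[0.004,-0.035,0],[0,0,3],0],[[0.004,-0.035,0],[0,0,3],0],[[0.004,-0.035,0],[0,0,3],0],[[0.004,-0.035,0],[0,0,3],0],[[0.003,-0.03,0],[0,0,0],0]]'

```text
time_s: 11.6
tcp_pos: [0.6272, 0.0495, 0.1549]
tcp_rot: [-3.141, -0.009, -0.139]
ft_force: [0.2, -1.1, -1.5]
opening: 0.15
grasp_force: 30.0
```

Request:
jog_arm --targets '[[[0,-0.01,0],[0,0,0],0],[[0,0,0],[0,0,0],0],[[0,0,0],[0,0,0],0],[[0,0,0],[0,0,0],0],[[0,0,0],[0,0,0],0]]'

```text
time_s: 12.02
tcp_pos: [0.6273, 0.043, 0.1544]
tcp_rot: [-3.141, -0.009, -0.141]
ft_force: [0.4, -0.9, -0.7]
opening: 0.15
grasp_force: 30.0
```

```bash
python3 sh.py w7
```

```text
slabA [0.5485 0.3413] [0.5482 0.3411] [0.009 0.003] 74.3 36
lugs in chamber [ 0.6221 -0.02  ] [ 0.621  -0.0211] [0.014 0.033] 82.4 577
slabs [ 0.6241 -0.0194] [ 0.6213 -0.0198] [0.045 0.07 ] 82.0 2798
[0.62726705 0.04288877 0.15430748] [-3.14120336 -0.00855423 -0.14072081] 0.1481796942728857
```

View pics/w7.png

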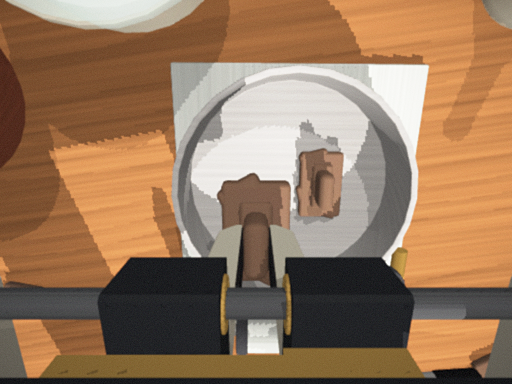

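Sherd 1 lies flat at (320,185), and sherd 2 is held beside it with a clear gap. Lowering.

Request:
jog_arm --targets '[[[0,0,-0.025],[0,0,0],0],[[0,0,-0.025],[0,0,0],0],[[0,0,-0.025],[0,0,0],0],[[0,0,-0.02],[0,0,0],0],[[0,0,-0.014],[0,0,0],0]]'

```text
time_s: 12.48
tcp_pos: [0.6265, 0.0426, 0.043]
tcp_rot: [3.142, -0.007, -0.141]
ft_force: [-0.4, -0.3, -0.7]
opening: 0.147
grasp_force: 30.0
```

Request:
jog_arm --targets '[[[0,0,-0.004],[0,0,0],0],[[0,0,-0.002],[0,0,0],0],[[0,0,-0.001],[0,0,0],0],[[0,0,0],[0,0,0],0],[[0,0,0],[0,0,0],0]]'

```text
time_s: 12.9
tcp_pos: [0.6279, 0.0418, 0.0395]
tcp_rot: [-3.141, -0.01, -0.142]
ft_force: [0.4, -0.7, -1.2]
opening: 0.148
grasp_force: 30.0
```

Request:
jog_arm --targets '[[[0,0,-0.0005],[0,0,0],0],[[0,0,0],[0,0,0],0.35],[[0,0,0],[0,0,0],0.35],[[0,0,0],[0,0,0],0.35],[[0,0,0.005],[0,0,0],0.35]]'

```text
time_s: 13.32
tcp_pos: [0.6269, 0.0417, 0.0421]
tcp_rot: [-3.141, -0.007, -0.142]
ft_force: [0.3, -0.6, 0.5]
opening: 0.34
grasp_force: 0.0
```

Request:
jog_arm --targets '[[[0,0,0.02],[0,0,0],0.35],[[0,0,0.03],[0,0,0],0.35],[[0,0,0.03],[0,0,0],0.35],[[-0.02,0,0.03],[0,0,0],0.35],[[-0.03,0,0.02],[0,0,0],0.35]]'

```text
time_s: 13.73
tcp_pos: [0.5783, 0.0417, 0.1759]
tcp_rot: [-3.141, -0.011, -0.142]
ft_force: [0.3, -0.4, 0.2]
opening: 0.35
grasp_force: 0.0
```

Request:
jog_arm --targets '[[[-0.02,-0.03,0.015],[0,0,0],0.6],[[0,-0.035,0.015],[0,0,0],0.7],[[0,-0.035,0.015],[0,0,0],0.7],[[0,-0.035,0.015],[0,0,0],0.7],[[0,-0.035,0.015],[0,0,0],0.7]]'

```text
time_s: 14.15
tcp_pos: [0.5568, -0.1298, 0.2494]
tcp_rot: [-3.141, -0.01, -0.142]
ft_force: [1.7, 0.1, 0.1]
opening: 0.658
grasp_force: 0.0
```

```bash
python3 sh.py w8
```

```text
lugs in chamber [0.6245 0.0093] [0.6239 0.0095] [0.077 0.033] 82.9 778
slabs [0.6253 0.0068] [0.6242 0.0112] [0.108 0.073] 81.9 3725
[ 0.55729385 -0.13473937  0.25224934] [ 3.13935468 -0.01259028 -0.1441792 ] 0.6803982390722983
```

View pics/w8.png

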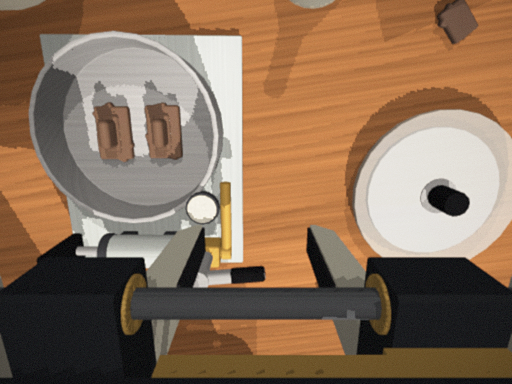

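Both sherds lie flat side by side, lugs up, at (113,130) and (163,130). The lid is at (445,200).

```bash
cat > lid.py <<'E'
from h import *
from scipy.optimize import least_squares
import sys
f=load(sys.argv[1]) if len(sys.argv)>2 else grab('wrist',sys.argv[1]); K=cloud(f); z=K[...,2]
m=(z>.055)&(z<.075)&(np.hypot(K[...,0]-.486,K[...,1]+.364)<.04); P=K[m]; print('knob top',P.mean(0),(P.max(0)+P.min(0))/2,np.ptp(P,0),m.sum())
m=(abs(z-.066)<.004)&(abs(np.hypot(K[...,0]-.6235,K[...,1]-.01)-.103)<.012); P=K[m]
s=least_squares(lambda p:np.hypot(P[:,0]-p[0],P[:,1]-p[1])-.103,[.62,.01]); print('rim',s.x,abs(s.fun).mean())
s=robot.read_state(); print(s['tcp_pos'],s['tcp_rot'],s['opening'])
E
python3 lid.py w8 old
```

```text
knob top [ 0.4881276  -0.36375492  0.06188779] [ 0.48678842 -0.36524283  0.06012938] [0.03113221 0.03188205 0.00989758] 582
rim [0.62436688 0.00898831] 0.001788509665407755
[ 0.55729385 -0.13473937  0.25224934] [ 3.13935468 -0.01259028 -0.1441792 ] 0.6803982390722983
```

Request:
jog_arm --targets '[[[-0.01,-0.035,0],[0,0,0],0.7],[[-0.01,-0.035,0],[0,0,0],0.7],[[-0.01,-0.035,0],[0,0,0],0.7],[[-0.01,-0.035,0],[0,0,0],0.7],[[-0.01,-0.035,0],[0,0,0],0.7]]'

```text
time_s: 14.62
tcp_pos: [0.5065, -0.3048, 0.2484]
tcp_rot: [-3.142, -0.009, -0.142]
ft_force: [0.5, -0.2, -0.1]
opening: 0.699
grasp_force: 0.0
```

```bash
python3 lid.py w9
```

```text
knob top [ 0.48779649 -0.36556897  0.06240651] [ 0.4870824  -0.36620941  0.05991826] [0.03060772 0.0313195  0.00977662] 552
rim [0.62456959 0.00909177] 0.00163171778194453
[ 0.50489371 -0.30956707  0.24794037] [ 3.13989014 -0.00817743 -0.14456712] 0.7034441894009544
```

Request:
jog_arm --targets '[[[-0.009,-0.028,-0.015],[0,0,0],0.7],[[-0.0085,-0.027,-0.02],[0,0,0],0.7],[[0,0,-0.04],[0,0,0],0.7],[[0,0,-0.04],[0,0,0],0.7],[[0,0,-0.03],[0,0,0],0.7]]'

```text
time_s: 15.08
tcp_pos: [0.4889, -0.3582, 0.1001]
tcp_rot: [-3.141, -0.007, -0.143]
ft_force: [0.1, 0.5, -1.3]
opening: 0.696
grasp_force: 0.0
```

Request:
jog_arm --targets '[[[0,0,-0.025],[0,0,0],0.7],[[0,0,-0.02],[0,0,0],0.7],[[0,0,-0.015],[0,0,0],0.7],[[0,0,-0.0075],[0,0,0],0.7],[[0,0,0],[0,0,0],0.7]]'

```text
time_s: 15.5
tcp_pos: [0.4893, -0.3578, 0.0339]
tcp_rot: [-3.14, -0.007, -0.142]
ft_force: [-0.2, 0.1, 0.2]
opening: 0.701
grasp_force: 0.0
```

Request:
jog_arm --targets '[[[0,0,0],[0,0,0],0],[[0,0,0],[0,0,0],0],[[0,0,0],[0,0,0],0],[[0,0,0],[0,0,0],0],[[0,0,0],[0,0,0],0]]'

```text
time_s: 15.92
tcp_pos: [0.4903, -0.3592, 0.0366]
tcp_rot: [3.14, -0.01, -0.142]
ft_force: [-1.3, -5.7, 4.4]
opening: 0.392
grasp_force: 3.0
```

Request:
jog_arm --targets '[[[0,0,0],[0,0,0],0],[[0,0,0],[0,0,0],0],[[0,0,0.005],[0,0,0],0],[[0,0,0.01],[0,0,0],0],[[0,0,0.02],[0,0,0],0]]'

```text
time_s: 16.33
tcp_pos: [0.4888, -0.3573, 0.0689]
tcp_rot: [-3.139, -0.005, -0.142]
ft_force: [-0.2, 0.3, -5.0]
opening: 0.338
grasp_force: 30.0
```

Request:
jog_arm --targets '[[[0,0,0.03],[0,0,0],0],[[0,0,0.03],[0,0,0],0],[[0,0,0.03],[0,0,0],0],[[0,0,0.02],[0,0,0],0],[[0.007,0.018,0],[0,0,0],0]]'

```text
time_s: 16.75
tcp_pos: [0.4972, -0.3425, 0.1862]
tcp_rot: [3.138, -0.014, -0.144]
ft_force: [0.5, -0.9, -4.1]
opening: 0.338
grasp_force: 30.0
```

Request:
jog_arm --targets '[[[0.012,0.032,0],[0,0,0],0],[[0.012,0.032,0],[0,0,0],0],[[0.012,0.032,0],[0,0,0],0],[[0.012,0.032,0],[0,0,0],0],[[0.012,0.032,0],[0,0,0],0]]'

```text
time_s: 17.17
tcp_pos: [0.5569, -0.1785, 0.181]
tcp_rot: [-3.141, -0.009, -0.142]
ft_force: [-0.1, 0.5, -4.0]
opening: 0.336
grasp_force: 30.0
```

Request:
jog_arm --targets '[[[0.012,0.032,0],[0,0,0],0],[[0.012,0.032,0],[0,0,0],0],[[0.012,0.032,0],[0,0,0],0],[[0.012,0.032,0],[0,0,0],0],[[0.012,0.032,0],[0,0,0],0]]'

```text
time_s: 17.58
tcp_pos: [0.6169, -0.0183, 0.181]
tcp_rot: [-3.141, -0.008, -0.142]
ft_force: [-0.8, -1.2, -3.7]
opening: 0.342
grasp_force: 30.0
```

Request:
jog_arm --targets '[[[0.008,0.025,0],[0,0,0],0],[[0,0.005,0],[0,0,0],0],[[0,0,0],[0,0,0],0],[[0,0,0],[0,0,0],0],[[0,0,0],[0,0,0],0]]'

```text
time_s: 18.0
tcp_pos: [0.6245, 0.0089, 0.1805]
tcp_rot: [-3.142, -0.009, -0.143]
ft_force: [-0.1, -0.6, -5.3]
opening: 0.34
grasp_force: 30.0
```

```bash
cat > lid2.py <<'E'
from h import *
from scipy.optimize import least_squares
import sys
for n in ('top','scene','wrist'):
    f=grab(n,sys.argv[1]+n); K=cloud(f); z=K[...,2]
    t=robot.read_state()['tcp_pos']; zd=t[2]-.036+.022
    m=(abs(z-zd)<.006)&(np.hypot(K[...,0]-t[0],K[...,1]-t[1])<.13)
    P=K[m].astype(np.float32)
    if len(P)<50: print(n,len(P)); continue
    h=cv2.convexHull(P[:,:2].copy())[:,0]
    s=least_squares(lambda p:np.hypot(h[:,0]-p[0],h[:,1]-p[1])-.112,t[:2],loss='soft_l1',f_scale=.002); A=np.c_[P[:,:2]-t[:2],np.ones(len(P))]
    print(n,len(P),'disc centre',s.x.round(4),abs(s.fun).mean().round(4),'plane',np.linalg.lstsq(A,P[:,2],rcond=None)[0].round(3))
s=robot.read_state(); print(s['tcp_pos'],s['tcp_rot'],s['opening'],s['grasp_force'])
E
python3 lid2.py c1
```

```text
top 863 disc centre [ 0.6488 -0.0058] 0.0134 plane [0.006 0.002 0.165]
scene 4401 disc centre [0.6226 0.0102] 0.001 plane [-0.005  0.005  0.168]
wrist 62823 disc centre [0.6221 0.0092] 0.0029 plane [-0.002  0.003  0.167]
[0.62465358 0.00875204 0.18046288] [-3.14132381 -0.00872842 -0.14324889] 0.33890004237342775 29.9946928024292
```

Request:
jog_arm --targets '[[[0.003,0,-0.01],[0,0,0],0],[[0,0,-0.02],[0,0,0],0],[[0,0,-0.02],[0,0,0],0],[[0,0,-0.015],[0,0,0],0],[[0,0,-0.01],[0,0,0],0]]'

```text
time_s: 18.57
tcp_pos: [0.6272, 0.0094, 0.1027]
tcp_rot: [3.142, -0.006, -0.142]
ft_force: [-0.5, 0.3, -5.2]
opening: 0.337
grasp_force: 30.0
```

Request:
jog_arm --targets '[[[0,0,-0.005],[0,0,0],0],[[0,0,-0.004],[0,0,0],0],[[0,0,-0.002],[0,0,0],0],[[0,0,0],[0,0,0],0],[[0,0,0],[0,0,0],0]]'

```text
time_s: 18.98
tcp_pos: [0.6282, 0.0097, 0.0951]
tcp_rot: [-3.141, -0.01, -0.142]
ft_force: [-0.6, -0.1, -4.0]
opening: 0.341
grasp_force: 30.0
```

Request:
jog_arm --targets '[[[0,0,-0.001],[0,0,0],0],[[0,0,-0.001],[0,0,0],0],[[0,0,0],[0,0,0],0],[[0,0,0],[0,0,0],0],[[0,0,0],[0,0,0],0]]'

```text
time_s: 19.4
tcp_pos: [0.628, 0.0098, 0.0926]
tcp_rot: [-3.141, -0.009, -0.142]
ft_force: [0.3, 0.5, -0.9]
opening: 0.339
grasp_force: 30.0
```

Request:
jog_arm --targets '[[[0,0,-0.001],[0,0,0],0],[[0,0,0],[0,0,0],0],[[0,0,0],[0,0,0],0],[[0,0,0],[0,0,0],0],[[0,0,0],[0,0,0],0]]'

```text
time_s: 19.82
tcp_pos: [0.6281, 0.0098, 0.0926]
tcp_rot: [-3.141, -0.01, -0.142]
ft_force: [-4.7, 1.3, 7.7]
opening: 0.342
grasp_force: 30.0
```

Contact made. Releasing slowly, then I'll back off and check.

Request:
jog_arm --targets '[[[0,0,0.001],[0,0,0],0],[[0,0,0],[0,0,0],0.6],[[0,0,0],[0,0,0],0.6],[[0,0,0],[0,0,0],0.6],[[0,0,0],[0,0,0],0.6]]'

```text
time_s: 20.23
tcp_pos: [0.6279, 0.0097, 0.0923]
tcp_rot: [-3.141, -0.009, -0.142]
ft_force: [0.6, 0.8, 0.5]
opening: 0.568
grasp_force: 0.0
```

Request:
jog_arm --targets '[[[0,0,0.02],[0,0,0],0.6],[[0,0,0.03],[0,0,0],0.6],[[0,0,0.03],[0,0,0],0.6],[[-0.02,0,0.03],[0,0,0],0.6],[[-0.035,0,0.02],[0,0,0],0.6]]'

```text
time_s: 20.65
tcp_pos: [0.5739, 0.0097, 0.2246]
tcp_rot: [-3.141, -0.01, -0.142]
ft_force: [1.0, -0.4, 2.1]
opening: 0.6
grasp_force: 0.0
```

Request:
jog_arm --targets '[[[-0.035,-0.01,0.01],[0,0,0],0.6],[[-0.035,-0.01,0.01],[0,0,0],0.6],[[-0.035,-0.01,0.01],[0,0,0],0.6],[[-0.02,0,0],[0,0,0],0.6],[[0,0,0],[0,0,0],0.6]]'

```text
time_s: 21.07
tcp_pos: [0.4455, -0.0206, 0.2539]
tcp_rot: [-3.141, -0.012, -0.143]
ft_force: [-0.1, 0.3, 0.8]
opening: 0.604
grasp_force: 0.0
```

```bash
cat > st.py <<'E'
from h import *
from scipy.optimize import least_squares
import sys
t0=np.array([.6245,.0095]); a=np.radians(-8); R=np.array([[np.cos(a),-np.sin(a)],[np.sin(a),np.cos(a)]])
for n in sys.argv[2:]:
    f=grab(n,sys.argv[1]+n); K=cloud(f); z=K[...,2]; d=np.hypot(K[...,0]-t0[0],K[...,1]-t0[1])
    m=(abs(z-.078)<.006)&(d<.125); P=K[m].astype(np.float32)
    if len(P)>50:
        h=cv2.convexHull(P[:,:2].copy())[:,0]
        s=least_squares(lambda p:np.hypot(h[:,0]-p[0],h[:,1]-p[1])-.112,t0,loss='soft_l1',f_scale=.002)
        print(n,len(P),'disc',s.x.round(4),'plane',np.linalg.lstsq(np.c_[P[:,:2]-t0,np.ones(len(P))],P[:,2],rcond=None)[0].round(4))
    m=(abs(z-.118)<.006)&(d<.03)
    if m.any(): P=K[m];print(n,'knob',((P.max(0)+P.min(0))/2).round(4),np.ptp(P,0).round(3))
    l=(K[...,:2]-t0)@R
    for nm,mm,zl in(('lev',l[...,1]<.02,.095),('paddle',l[...,1]>.06,.085)):
        m=mm&(z>zl)&(z<.13)&(l[...,0]<-.06)&(l[...,0]>-.21)&(abs(l[...,1])<.22); P=K[m].astype(np.float32)
        if len(P)>20:
            q=l[m]; rc=cv2.minAreaRect(q.astype(np.float32)); print(n,nm,'local',q.mean(0).round(4),q.min(0).round(4),q.max(0).round(4),'rect',np.round(rc[0],4),np.round(rc[1],3),round(rc[2],1),'world',P.mean(0).round(4),m.sum())
s=robot.read_state(); print(s['tcp_pos'],s['tcp_rot'],s['opening'],s['time_s'])
E
python3 st.py s1 wrist scene top
```

```text
wrist 21141 disc [0.6235 0.0085] plane [0.007  0.002  0.0791]
wrist knob [0.6147 0.0106 0.1165] [0.011 0.028 0.009]
wrist lev local [-0.1523 -0.1114] [-0.1674 -0.1576] [-0.142 -0.071] rect [-0.1548 -0.1144] [0.024 0.087] 1.4 world [ 0.4582 -0.0796  0.115 ] 1470
wrist paddle local [-0.1528  0.0941] [-0.1734  0.0891] [-0.134   0.1032] rect [-0.1537  0.0961] [0.014 0.039] 89.1 world [0.4863 0.1239 0.098 ] 665
scene 5381 disc [0.625  0.0109] plane [0.0004 0.0031 0.0799]
scene knob [0.6262 0.0113 0.118 ] [0.031 0.032 0.011]
scene lev local [-0.1498 -0.1106] [-0.168 -0.156] [-0.1405 -0.07  ] rect [-0.1497 -0.1127] [0.026 0.087] 9.3 world [ 0.4608 -0.0791  0.1147] 261
scene paddle local [-0.1498  0.0959] [-0.1736  0.0899] [-0.1321  0.1042] rect [-0.1528  0.097 ] [0.041 0.014] 0.4 world [0.4895 0.1253 0.0975] 102
top 3275 disc [0.6219 0.0103] plane [-0.0009 -0.0004  0.0769]
top knob [0.6225 0.0104 0.1169] [0.028 0.03  0.01 ]
top paddle local [-0.1572  0.0962] [-0.1759  0.0898] [-0.1378  0.1038] rect [-0.1569  0.0968] [0.038 0.014] 0.3 world [0.4822 0.1266 0.0976] 80
[ 0.44820399 -0.02025415  0.25237495] [-3.14125026 -0.00928785 -0.14205926] 0.5960908017872975 21.2167
```

View pics/s1wrist.png

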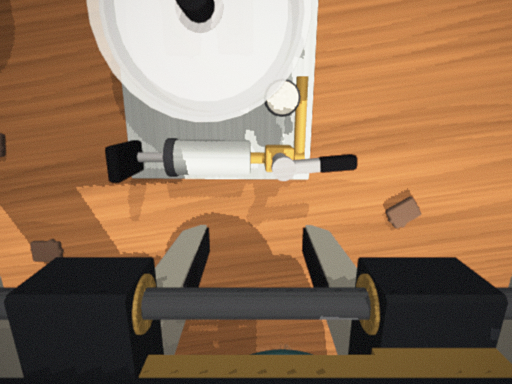

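The lid sits square and level: disc top z is about 0.079 and the centre is within about 1 mm. The lever sleeve is at (340,162), the hub at (283,163) and the paddle at (125,160). Next I'll refine the lever's geometry.

```bash
python3 - <<'E'
from h import *
t0=np.array([.6245,.0095]); a=np.radians(-8); R=np.array([[np.cos(a),-np.sin(a)],[np.sin(a),np.cos(a)]])
for n in('s1wrist','s1scene','w1','w8'):
    f=load(n);K=cloud(f);z=K[...,2];l=(K[...,:2]-t0)@R
    m=(z>.1)&(z<.13)&(l[...,0]<-.06)&(l[...,0]>-.21)&(l[...,1]<-.05)&(l[...,1]>-.2); q=l[m];Z=z[m]
    for lo,hi in((-.1,-.06),(-.135,-.12),(-.16,-.135)):
        k=(q[:,1]>lo)&(q[:,1]<hi); 
        if k.any(): print(n,lo,hi,'xmid',((q[k,0].max()+q[k,0].min())/2).round(4),'w',np.ptp(q[k,0]).round(4),'z',np.median(Z[k]).round(4),'y',q[k,1].min().round(4),q[k,1].max().round(4))
# plate corners re-fit of yaw via paddle & pump: line from paddle to hub
E
```

```text
s1wrist -0.1 -0.06 xmid -0.1556 w 0.0237 z 0.1166 y -0.1 -0.071
s1wrist -0.135 -0.12 xmid -0.1518 w 0.0165 z 0.1154 y -0.1349 -0.1202
s1wrist -0.16 -0.135 xmid -0.1505 w 0.0171 z 0.1153 y -0.1576 -0.1352
s1scene -0.1 -0.06 xmid -0.1549 w 0.0261 z 0.117 y -0.1 -0.07
s1scene -0.135 -0.12 xmid -0.1487 w 0.0165 z 0.1161 y -0.1343 -0.121
s1scene -0.16 -0.135 xmid -0.1489 w 0.0157 z 0.1158 y -0.156 -0.1351
w1 -0.1 -0.06 xmid -0.1558 w 0.0246 z 0.116 y -0.0999 -0.0701
w1 -0.135 -0.12 xmid -0.1511 w 0.0159 z 0.1151 y -0.135 -0.12
w1 -0.16 -0.135 xmid -0.1495 w 0.0155 z 0.1151 y -0.1575 -0.135
w8 -0.1 -0.06 xmid -0.1523 w 0.0186 z 0.116 y -0.1 -0.0782
w8 -0.135 -0.12 xmid -0.1512 w 0.0163 z 0.1152 y -0.1346 -0.12
w8 -0.16 -0.135 xmid -0.1498 w 0.0164 z 0.1151 y -0.1577 -0.1353
```

Request:
jog_arm --targets '[[[0,-0.01,0],[0,0,7],0.4],[[0,-0.01,0],[0,0,7],0.4],[[0,-0.01,0],[0,0,7],0.4],[[0,-0.01,0],[0,0,7],0.4],[[0,-0.01,0],[0,0,7],0.4]]'

```text
time_s: 21.63
tcp_pos: [0.4487, -0.0707, 0.2515]
tcp_rot: [-3.14, -0.007, 0.475]
ft_force: [-0.1, 0.7, -0.7]
opening: 0.402
grasp_force: 0.0
```

Request:
jog_arm --targets '[[[0.002,-0.01,0],[0,0,7],0.4],[[0.002,-0.01,0],[0,0,7],0.4],[[0.002,-0.01,0],[0,0,7],0.4],[[0.002,-0.006,0],[0,0,7],0.4],[[0,0,0],[0,0,7],0.4]]'

```text
time_s: 22.05
tcp_pos: [0.4569, -0.1072, 0.2513]
tcp_rot: [-3.14, -0.008, 1.085]
ft_force: [0.1, -0.4, 0.1]
opening: 0.402
grasp_force: 0.0
```

Request:
jog_arm --targets '[[[0,0,0],[0,0,7],0.4],[[0,0,-0.01],[0,0,7],0.4],[[0,0,-0.01],[0,0,7],0.4],[[0,0,-0.01],[0,0,4],0.4],[[0,0,0],[0,0,0],0.4]]'

```text
time_s: 22.47
tcp_pos: [0.4561, -0.1061, 0.2196]
tcp_rot: [-3.137, -0.01, 1.52]
ft_force: [-0.7, 0.5, -1.1]
opening: 0.399
grasp_force: 0.0
```

```bash
python3 -c "
from h import *
s=robot.read_state(); print(s['tcp_pos'],np.degrees(s['tcp_rot']),s['joints'])"
```

```text
[ 0.45609867 -0.10612634  0.21962631] [-179.76303739   -0.54768108   87.0826624 ] [-0.28833317 -0.3409957   1.87232908  0.00832658  1.61652581 -0.23708121]
```

Request:
jog_arm --targets '[[[0,0,-0.03],[0,0,0],0.4],[[0,0,-0.03],[0,0,0],0.4],[[0,0,-0.03],[0,0,0],0.4],[[0,0,-0.02],[0,0,0],0.4],[[0,0,-0.0105],[0,0,0],0.4]]'

```text
time_s: 22.88
tcp_pos: [0.4554, -0.106, 0.099]
tcp_rot: [-3.138, -0.009, 1.514]
ft_force: [-0.7, -0.2, 0.8]
opening: 0.402
grasp_force: 0.0
```

Request:
jog_arm --targets '[[[0,0,0],[0,0,0],0],[[0,0,0],[0,0,0],0],[[0,0,0],[0,0,0],0],[[0,0,0],[0,0,0],0],[[0,0,0],[0,0,0],0]]'

```text
time_s: 23.3
tcp_pos: [0.4566, -0.1065, 0.1033]
tcp_rot: [3.14, -0.008, 1.516]
ft_force: [0.7, -0.4, 5.8]
opening: 0.168
grasp_force: 30.0
```

```bash
cat > arc.py <<'E'
import numpy as np,sys
from h import *
p=np.array([.4590,-.0510]); s=robot.read_state(); t=s['tcp_pos'][:2]; yaw=np.degrees(s['tcp_rot'][2])
d=t-p; a0=np.arctan2(d[1],d[0]); r=np.hypot(*d); print('r',r,'world ang',np.degrees(a0),'valve deg',-(np.degrees(a0)+8),'yaw',yaw,s['tcp_pos'],s['grasp_force'],s['opening'])
N=int(sys.argv[2]); tot=np.radians(float(sys.argv[1])); P=[p+r*np.array([np.cos(a0+tot*i/N),np.sin(a0+tot*i/N)]) for i in range(N+1)]
print(np.round(np.diff(P,axis=0),4).tolist(), np.degrees(tot)/N)
E
python3 arc.py 40 8
```

```text
r 0.055575261712234356 world ang -92.51741112565877 valve deg 84.51741112565877 yaw 86.85175726476731 [ 0.45655897 -0.10652163  0.10333475] 30.00901758670807 0.16807637938620318
[[0.0048, -0.0], [0.0048, 0.0004], [0.0048, 0.0008], [0.0047, 0.0013], [0.0046, 0.0017], [0.0044, 0.002], [0.0042, 0.0024], [0.004, 0.0028]] 5.0
```

Request:
jog_arm --targets '[[[0.0048,0,0],[0,0,5],0],[[0.0048,0.0004,0],[0,0,5],0],[[0.0048,0.0008,0],[0,0,5],0],[[0.0047,0.0013,0],[0,0,5],0],[[0.0046,0.0017,0],[0,0,5],0]]'

```text
time_s: 23.72
tcp_pos: [0.4803, -0.1024, 0.1033]
tcp_rot: [3.141, -0.007, 1.956]
ft_force: [-2.5, -1.2, 7.4]
opening: 0.171
grasp_force: 30.0
```

Request:
jog_arm --targets '[[[0.0044,0.002,0],[0,0,5],0],[[0.0042,0.0024,0],[0,0,5],0],[[0.004,0.0028,0],[0,0,5],0],[[0,0,0],[0,0,0],0],[[0,0,0],[0,0,0],0]]'

```text
time_s: 24.13
tcp_pos: [0.493, -0.0951, 0.1033]
tcp_rot: [3.141, -0.007, 2.215]
ft_force: [-0.4, -2.5, 6.5]
opening: 0.168
grasp_force: 30.0
```

```bash
python3 arc.py 1 1
```

```text
r 0.05570012540603703 world ang -52.322590813453424 valve deg 44.322590813453424 yaw 126.91192944224764 [ 0.49304475 -0.09508468  0.1033344 ] 30.032469034194946 0.16789650316223276
[[0.0008, 0.0006]] 1.0
```

Request:
jog_arm --targets '[[[0,0,0],[0,0,0],0.4],[[0,0,0],[0,0,0],0.4],[[0,0,0],[0,0,0],0.4],[[0,0,0.02],[0,0,0],0.4],[[0,0,0.03],[0,0,0],0.4]]'

```text
time_s: 24.55
tcp_pos: [0.4909, -0.0946, 0.1498]
tcp_rot: [-3.138, -0.012, 2.214]
ft_force: [0.0, -0.5, -0.4]
opening: 0.395
grasp_force: 0.0
```

Request:
jog_arm --targets '[[[0,0,0.035],[0,0,0],0.4],[[0,0,0.03],[0,0,0],0.4],[[-0.001,0.036,0],[0,0,6.5],0.4],[[-0.001,0.037,0],[0,0,6.5],0.4],[[-0.001,0.037,0],[0,0,6.5],0.4]]'

```text
time_s: 24.97
tcp_pos: [0.4889, 0.016, 0.2174]
tcp_rot: [3.141, -0.008, 2.558]
ft_force: [0.2, 0.1, -0.7]
opening: 0.403
grasp_force: 0.0
```

Request:
jog_arm --targets '[[[-0.001,0.037,0],[0,0,6.5],0.4],[[-0.001,0.037,0],[0,0,6.5],0.4],[[-0.002,0.037,0],[0,0,6.5],0.4],[[0,0,0],[0,0,6],0.4],[[0,0,0],[0,0,0],0.4]]'

```text
time_s: 25.38
tcp_pos: [0.4848, 0.1278, 0.2167]
tcp_rot: [-3.141, -0.009, 3.008]
ft_force: [-0.6, -0.3, -0.4]
opening: 0.399
grasp_force: 0.0
```

```bash
cat > lev.py <<'E'
from h import *
import sys
t0=np.array([.6245,.0095]); a=np.radians(-8); R=np.array([[np.cos(a),-np.sin(a)],[np.sin(a),np.cos(a)]]); pv=np.array([-.1555,-.083])
for n in('top','scene'):
    f=grab(n,sys.argv[1]+n);K=cloud(f);z=K[...,2];l=(K[...,:2]-t0)@R-pv
    rr=np.hypot(l[...,0],l[...,1]); m=(z>.1)&(z<.125)&(rr<.082)
    far=l[m&(rr>.03)]; hub=l[m&(rr<.012)]
    if len(far)>15:
        c=far.mean(0); h=hub.mean(0); d=np.linalg.svd(far-c)[2][0]; d*=np.sign(d@c)
        print(n,len(far),'axis valve deg',-np.degrees(np.arctan2(d[1],d[0])).round(1),'mean',c.round(4),-np.degrees(np.arctan2(c[1],c[0])).round(1),'rel hub',-np.degrees(np.arctan2(*(c-h)[::-1])).round(1),'rmax',rr[m].max().round(3))
    else: print(n,len(far))
s=robot.read_state(); print(s['tcp_pos'],np.degrees(s['tcp_rot']),s['opening'],s['joints'])
E
python3 lev.py v1
```

```text
top 94 axis valve deg 43.6 mean [ 0.0351 -0.0371] 46.6 rel hub 45.5 rmax 0.072
scene 114 axis valve deg 46.4 mean [ 0.0409 -0.0362] 41.5 rel hub 41.9 rmax 0.075
[0.4850918  0.1259321  0.21670649] [-179.97061463   -0.50253054  171.66732812] 0.39927741648129805 [ 0.20162414 -0.26105855  1.81457874  0.00250173  1.59649472 -1.22368813]
```

View pics/v1scene.png

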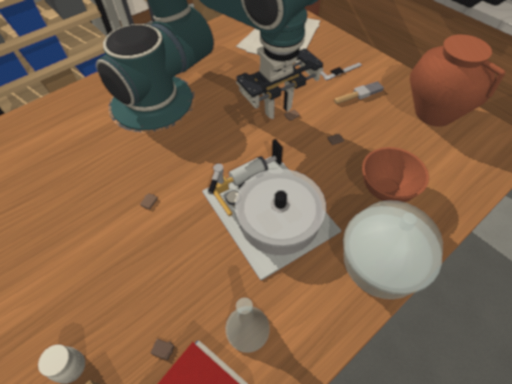

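The lever is at about 45°, the lid is seated and the gripper is above the paddle. Descending onto the paddle.

Request:
jog_arm --targets '[[[0.001,0,-0.03],[0,0,0],0.4],[[0,0,-0.035],[0,0,0],0.4],[[0,0,-0.035],[0,0,0],0.4],[[0,0,-0.023],[0,0,0],0.4],[[0,0,-0.015],[0,0,0],0.4]]'

```text
time_s: 25.9
tcp_pos: [0.4852, 0.1245, 0.0758]
tcp_rot: [-3.14, -0.011, 2.993]
ft_force: [0.0, 1.1, 0.3]
opening: 0.399
grasp_force: 0.0
```

Request:
jog_arm --targets '[[[0,0,0],[0,0,0],0],[[0,0,0],[0,0,0],0],[[0,0,0],[0,0,0],0],[[0,0,0],[0,0,0],0],[[0,0,0],[0,0,0],0]]'

```text
time_s: 26.32
tcp_pos: [0.487, 0.1267, 0.0804]
tcp_rot: [3.14, -0.006, 2.998]
ft_force: [2.1, 6.6, 2.4]
opening: 0.149
grasp_force: 30.0
```

Request:
jog_arm --targets '[[[0.002,0.014,0],[0,0,0],0],[[0.002,0.015,0],[0,0,0],0],[[0.002,0.015,0],[0,0,0],0],[[0.002,0.015,0],[0,0,0],0],[[0.001,0.008,0],[0,0,0],0]]'

```text
time_s: 26.73
tcp_pos: [0.4969, 0.1933, 0.0805]
tcp_rot: [-3.14, -0.004, 2.999]
ft_force: [10.0, -12.2, 1.1]
opening: 0.15
grasp_force: 30.0
```

Request:
jog_arm --targets '[[[0.0005,0.003,0],[0,0,0],0],[[0,0,0],[0,0,0],0],[[0,0,0],[0,0,0],0],[[0,0,0],[0,0,0],0],[[0,0,0],[0,0,0],0]]'

```text
time_s: 27.15
tcp_pos: [0.4972, 0.1951, 0.0805]
tcp_rot: [-3.14, -0.004, 2.998]
ft_force: [7.7, -10.7, 0.4]
opening: 0.148
grasp_force: 30.0
```

Request:
jog_arm --targets '[[[0.0002,0.002,0],[0,0,0],0],[[0.0002,0.002,0],[0,0,0],0],[[0,0,0],[0,0,0],0],[[0,0,0],[0,0,0],0],[[0,0,0],[0,0,0],0]]'

```text
time_s: 27.57
tcp_pos: [0.4974, 0.1966, 0.0804]
tcp_rot: [-3.135, -0.005, 2.998]
ft_force: [3.3, -34.7, 7.9]
opening: 0.147
grasp_force: 30.0
```

```bash
python3 st.py p1 scene wrist
```

```text
scene 5391 disc [0.6254 0.0107] plane [-0.0007  0.0038  0.0799]
scene knob [0.6265 0.0105 0.1173] [0.031 0.031 0.01 ]
scene lev local [-0.1319 -0.1022] [-0.1679 -0.1376] [-0.0966 -0.07  ] rect [-0.131  -0.1025] [0.024 0.087] 48.8 world [ 0.4797 -0.0733  0.1153] 232
scene paddle local [-0.1445  0.1643] [-0.1607  0.1449] [-0.1318  0.1922] rect [-0.1449  0.1683] [0.048 0.027] 83.8 world [0.5043 0.1923 0.1057] 195
wrist 3510 disc [0.6445 0.0448] plane [ 0.005  -0.0128  0.0797]
wrist paddle local [-0.1594  0.1675] [-0.1741  0.1452] [-0.1365  0.1903] rect [-0.1565  0.1703] [0.036 0.038] 33.8 world [0.4899 0.1976 0.1033] 4008
[0.49738321 0.19655807 0.08039814] [-3.1348444  -0.00484924  2.99762388] 0.14851505231945855 27.6667
```

The stop is confirmed by the force jump to 35 N. Returning the plunger home.

Request:
jog_arm --targets '[[[-0.002,-0.015,0],[0,0,0],0],[[-0.002,-0.015,0],[0,0,0],0],[[-0.002,-0.015,0],[0,0,0],0],[[-0.002,-0.015,0],[0,0,0],0],[[-0.0019,-0.014,0],[0,0,0],0]]'

```text
time_s: 28.08
tcp_pos: [0.4869, 0.1255, 0.0805]
tcp_rot: [3.141, -0.006, 2.999]
ft_force: [11.7, 61.1, 0.1]
opening: 0.158
grasp_force: 31.7
```

Request:
jog_arm --targets '[[[0,0,0],[0,0,0],0],[[0,0,0],[0,0,0],0],[[0,0,0],[0,0,0],0],[[0,0,0],[0,0,0],0],[[0,0,0],[0,0,0],0]]'

```text
time_s: 28.5
tcp_pos: [0.4871, 0.1267, 0.0804]
tcp_rot: [3.14, -0.006, 2.999]
ft_force: [0.9, 6.1, 1.1]
opening: 0.147
grasp_force: 30.0
```

Home. Second stroke, with a gentler return.

Request:
jog_arm --targets '[[[0.002,0.014,0],[0,0,0],0],[[0.002,0.015,0],[0,0,0],0],[[0.002,0.015,0],[0,0,0],0],[[0.002,0.015,0],[0,0,0],0],[[0.001,0.008,0],[0,0,0],0]]'

```text
time_s: 28.92
tcp_pos: [0.4969, 0.1933, 0.0805]
tcp_rot: [-3.14, -0.004, 2.999]
ft_force: [9.5, -11.4, 0.1]
opening: 0.143
grasp_force: 30.0
```

Request:
jog_arm --targets '[[[0.0005,0.003,0],[0,0,0],0],[[0.0002,0.002,0],[0,0,0],0],[[0.0002,0.002,0],[0,0,0],0],[[0,0,0],[0,0,0],0],[[0,0,0],[0,0,0],0]]'

```text
time_s: 29.33
tcp_pos: [0.4974, 0.1966, 0.0804]
tcp_rot: [-3.135, -0.005, 2.998]
ft_force: [3.9, -34.7, 7.9]
opening: 0.149
grasp_force: 30.0
```

Request:
jog_arm --targets '[[[-0.002,-0.015,0],[0,0,0],0],[[-0.002,-0.015,0],[0,0,0],0],[[-0.002,-0.015,0],[0,0,0],0],[[-0.0018,-0.013,0],[0,0,0],0],[[-0.001,-0.008,0],[0,0,0],0]]'

```text
time_s: 29.75
tcp_pos: [0.4879, 0.1326, 0.0804]
tcp_rot: [-3.141, -0.006, 2.998]
ft_force: [-0.5, -3.7, 2.9]
opening: 0.148
grasp_force: 30.0
```

Request:
jog_arm --targets '[[[-0.0005,-0.004,0],[0,0,0],0],[[-0.0004,-0.003,0],[0,0,0],0],[[-0.0002,-0.001,0],[0,0,0],0],[[0,0,0],[0,0,0],0],[[0,0,0],[0,0,0],0]]'

```text
time_s: 30.17
tcp_pos: [0.4871, 0.1267, 0.0804]
tcp_rot: [3.14, -0.006, 2.999]
ft_force: [1.7, 4.1, 6.5]
opening: 0.15
grasp_force: 30.0
```

Request:
jog_arm --targets '[[[0,0,0],[0,0,0],0.4],[[0,0,0],[0,0,0],0.4],[[0,0,0],[0,0,0],0.4],[[0,0,0],[0,0,0],0.4],[[0,0,0.02],[0,0,0],0.4]]'

```text
time_s: 30.58
tcp_pos: [0.4846, 0.1258, 0.0956]
tcp_rot: [-3.14, -0.013, 3.0]
ft_force: [-0.8, -1.0, -0.3]
opening: 0.397
grasp_force: 0.0
```

Request:
jog_arm --targets '[[[0,0,0.03],[0,0,0],0.4],[[0,0,0.035],[0,0,0],0.4],[[0,0,0.035],[0,0,0],0.4],[[0,0,0.02],[0,0,0],0.4],[[0.001,-0.036,0],[0,0,-6.5],0.4]]'

```text
time_s: 31.0
tcp_pos: [0.4882, 0.0932, 0.2237]
tcp_rot: [3.138, -0.003, 2.892]
ft_force: [1.2, -1.0, 0.3]
opening: 0.4
grasp_force: 0.0
```

Request:
jog_arm --targets '[[[0.001,-0.037,0],[0,0,-6.5],0.4],[[0.001,-0.037,0],[0,0,-6.5],0.4],[[0.001,-0.037,0],[0,0,-6.5],0.4],[[0.001,-0.037,0],[0,0,-6.5],0.4],[[0.001,-0.037,0],[0,0,-6.5],0.4]]'

```text
time_s: 31.42
tcp_pos: [0.4917, -0.0967, 0.2189]
tcp_rot: [-3.141, -0.008, 2.313]
ft_force: [1.1, 0.6, 0.1]
opening: 0.4
grasp_force: 0.0
```

Request:
jog_arm --targets '[[[0,0,0],[0,0,-6],0.4],[[0,0,0],[0,0,0],0.4],[[0,0,0],[0,0,0],0.4],[[0,0,0],[0,0,0],0.4],[[0,0,0],[0,0,0],0.4]]'

```text
time_s: 31.83
tcp_pos: [0.4922, -0.0939, 0.2188]
tcp_rot: [-3.141, -0.009, 2.218]
ft_force: [-0.0, -0.3, -0.1]
opening: 0.399
grasp_force: 0.0
```

```bash
python3 st.py p2 scene wrist
```

```text
scene 5369 disc [0.6249 0.0108] plane [0.0004 0.0035 0.0799]
scene knob [0.6267 0.0106 0.1176] [0.03  0.031 0.011]
scene lev local [-0.1318 -0.1022] [-0.1675 -0.1375] [-0.0984 -0.0704] rect [-0.1313 -0.1021] [0.024 0.087] 48.9 world [ 0.4797 -0.0734  0.1154] 229
scene paddle local [-0.15   0.096] [-0.1715  0.0908] [-0.1316  0.1047] rect [-0.1516  0.0977] [0.04  0.014] 1.5 world [0.4893 0.1255 0.0977] 98
wrist 32148 disc [0.6234 0.008 ] plane [0.0027 0.0023 0.0788]
wrist knob [0.6247 0.0097 0.1165] [0.032 0.031 0.009]
wrist lev local [-0.136  -0.1021] [-0.1674 -0.1387] [-0.0994 -0.0712] rect [-0.134  -0.1053] [0.022 0.086] 44.1 world [ 0.4756 -0.0727  0.1155] 1767
wrist paddle local [-0.1371  0.0904] [-0.1407  0.089 ] [-0.134   0.0938] rect [-0.1368  0.0906] [0.008 0.002] 33.7 world [0.5014 0.1181 0.0898] 36
[ 0.49224474 -0.09404193  0.21884026] [-3.14142615 -0.00852517  2.21720149] 0.40277162243730413 31.9333
```

Request:
jog_arm --targets '[[[0.001,-0.001,-0.03],[0,0,0],0.4],[[0,0,-0.03],[0,0,0],0.4],[[0,0,-0.03],[0,0,0],0.4],[[0,0,-0.018],[0,0,0],0.4],[[0,0,-0.01],[0,0,0],0.4]]'

```text
time_s: 32.35
tcp_pos: [0.4922, -0.0951, 0.0982]
tcp_rot: [-3.14, -0.011, 2.216]
ft_force: [-0.7, -0.3, -0.3]
opening: 0.403
grasp_force: 0.0
```

Request:
jog_arm --targets '[[[0,0,0],[0,0,0],0],[[0,0,0],[0,0,0],0],[[0,0,0],[0,0,0],0],[[0,0,0],[0,0,0],0],[[0,0,0],[0,0,0],0]]'

```text
time_s: 32.77
tcp_pos: [0.4938, -0.096, 0.1022]
tcp_rot: [3.141, -0.007, 2.214]
ft_force: [-0.9, 0.3, 5.9]
opening: 0.172
grasp_force: 30.0
```

```bash
python3 arc.py 45 9
```

```text
r 0.056897797913412027 world ang -52.317471101139844 valve deg 44.317471101139844 yaw 126.87846121186737 [ 0.49378081 -0.09602948  0.10224473] 29.997869431972504 0.17158167975105842
[[0.0038, 0.0032], [0.0035, 0.0035], [0.0032, 0.0038], [0.0028, 0.0041], [0.0025, 0.0043], [0.0021, 0.0045], [0.0017, 0.0047], [0.0013, 0.0048], [0.0008, 0.0049]] 5.0
```

Request:
jog_arm --targets '[[[0.0038,0.0032,0],[0,0,5],0],[[0.0035,0.0035,0],[0,0,5],0],[[0.0032,0.0038,0],[0,0,5],0],[[0.0028,0.0041,0],[0,0,5],0],[[0.0025,0.0043,0],[0,0,5],0]]'

```text
time_s: 33.18
tcp_pos: [0.5096, -0.0772, 0.1023]
tcp_rot: [-3.141, -0.007, 2.655]
ft_force: [-3.4, -1.6, 7.3]
opening: 0.17
grasp_force: 30.0
```

Request:
jog_arm --targets '[[[0.0021,0.0045,0],[0,0,5],0],[[0.0017,0.0047,0],[0,0,5],0],[[0.0013,0.0048,0],[0,0,5],0],[[0.0008,0.0049,0],[0,0,5],0],[[0,0,0],[0,0,0],0]]'

```text
time_s: 33.6
tcp_pos: [0.5154, -0.0591, 0.1022]
tcp_rot: [-3.138, -0.007, 3.005]
ft_force: [-2.6, -10.5, 6.9]
opening: 0.166
grasp_force: 30.1
```

Request:
jog_arm --targets '[[[0.0001,0.001,0],[0,0,1],0],[[0,0,0],[0,0,0],0],[[0,0,0],[0,0,0],0],[[0,0,0],[0,0,0],0],[[0,0,0],[0,0,0],0]]'

```text
time_s: 34.02
tcp_pos: [0.5154, -0.0589, 0.1023]
tcp_rot: [-3.138, -0.007, 3.016]
ft_force: [-2.7, -15.5, 5.8]
opening: 0.171
grasp_force: 30.2
```

```bash
python3 arc.py 1 1
```

```text
r 0.05694427813496376 world ang -8.020207091888526 valve deg 0.020207091888526207 yaw 172.79979429445652 [ 0.5153873  -0.058945    0.10226645] 30.24911195039749 0.17149808413631717
[[0.0001, 0.001]] 1.0
```

At the closed stop (force rising, angle about 0°). I'll release, retreat and check everything.

Request:
jog_arm --targets '[[[0,0,0],[0,0,0],0.35],[[0,0,0],[0,0,0],0.35],[[0,0,0],[0,0,0],0.35],[[0,0,0],[0,0,0],0.35],[[0,0,0.02],[0,0,0],0.35]]'

```text
time_s: 34.43
tcp_pos: [0.5135, -0.0567, 0.1177]
tcp_rot: [3.142, -0.013, 3.017]
ft_force: [-0.0, -0.5, -0.1]
opening: 0.347
grasp_force: 0.0
```

Request:
jog_arm --targets '[[[0,0,0.03],[0,0,0],0.35],[[0,0,0.03],[0,0,0],0.35],[[0,0,0.03],[0,0,0],0.35],[[-0.02,0,0.02],[0,0,0],0.35],[[-0.03,0,0.02],[0,0,0],0.35]]'

```text
time_s: 34.85
tcp_pos: [0.4653, -0.0569, 0.2518]
tcp_rot: [-3.142, -0.009, 3.018]
ft_force: [0.5, -0.8, -0.3]
opening: 0.347
grasp_force: 0.0
```

Request:
jog_arm --targets '[[[-0.03,-0.02,0.01],[0,0,0],0.35],[[-0.02,-0.03,0.01],[0,0,0],0.35],[[0,-0.04,0],[0,0,0],0.35],[[0,-0.04,0],[0,0,0],0.35],[[0,-0.04,0],[0,0,0],0.35]]'

```text
time_s: 35.27
tcp_pos: [0.4143, -0.2286, 0.2716]
tcp_rot: [-3.141, -0.007, 3.018]
ft_force: [1.4, 0.5, -0.5]
opening: 0.351
grasp_force: 0.0
```

Request:
jog_arm --targets '[[[0,0,0],[0,0,0],0.35],[[0,0,0],[0,0,0],0.35],[[0,0,0],[0,0,0],0.35],[[0,0,0],[0,0,0],0.35],[[0,0,0],[0,0,0],0.35]]'

```text
time_s: 35.68
tcp_pos: [0.4152, -0.226, 0.271]
tcp_rot: [-3.141, -0.008, 3.019]
ft_force: [-0.1, 0.8, 0.4]
opening: 0.352
grasp_force: 0.0
```

```bash
python3 lev.py e1; python3 st.py e2 top scene; python3 -c "
import cv2,numpy as np
a=cv2.imread('pics/e2top.png')[110:260,80:400];b=cv2.imread('pics/e2scene.png')[80:320,180:450]
cv2.imwrite('pics/e.png',np.vstack([cv2.resize(a,(640,300),interpolation=2),cv2.resize(b,(640,300),interpolation=2)]))"
```

```text
top 92 axis valve deg 0.9 mean [ 0.0506 -0.0003] 0.4 rel hub 0.5 rmax 0.071
scene 116 axis valve deg 0.5 mean [ 0.0556 -0.0001] 0.1 rel hub -1.1 rmax 0.076
[ 0.41518872 -0.22618086  0.27098323] [-179.97720543   -0.47010583  172.95373765] 0.35170586122463504 [-0.55043017 -0.33530236  1.78579859 -0.00379421  1.69839729 -1.99871675]
top 4673 disc [0.6223 0.01  ] plane [-0.0004  0.0012  0.0769]
top knob [0.6226 0.0104 0.1174] [0.029 0.03  0.009]
top lev local [-0.1291 -0.0829] [-0.1692 -0.0929] [-0.0841 -0.071 ] rect [-0.1267 -0.0811] [0.085 0.022] 1.5 world [ 0.4851 -0.0546  0.1134] 200
top paddle local [-0.1569  0.096 ] [-0.1762  0.0895] [-0.1379  0.104 ] rect [-0.157   0.0968] [0.014 0.038] 90.0 world [0.4825 0.1264 0.0973] 82
scene 5380 disc [0.6254 0.0107] plane [0.0001 0.0026 0.0799]
scene knob [0.6266 0.011  0.1175] [0.032 0.03  0.011]
scene lev local [-0.1235 -0.0831] [-0.1686 -0.0936] [-0.0794 -0.07  ] rect [-0.1241 -0.0838] [0.023 0.089] 86.1 world [ 0.4907 -0.0556  0.1154] 229
scene paddle local [-0.1502  0.0959] [-0.1733  0.091 ] [-0.1329  0.1052] rect [-0.1532  0.0979] [0.04  0.014] 1.1 world [0.4891 0.1254 0.0973] 99
[ 0.41512509 -0.22646309  0.27094398] [-3.14118917 -0.00828689  3.01814215] 0.3503935830661389 35.8833
```

View pics/e.png

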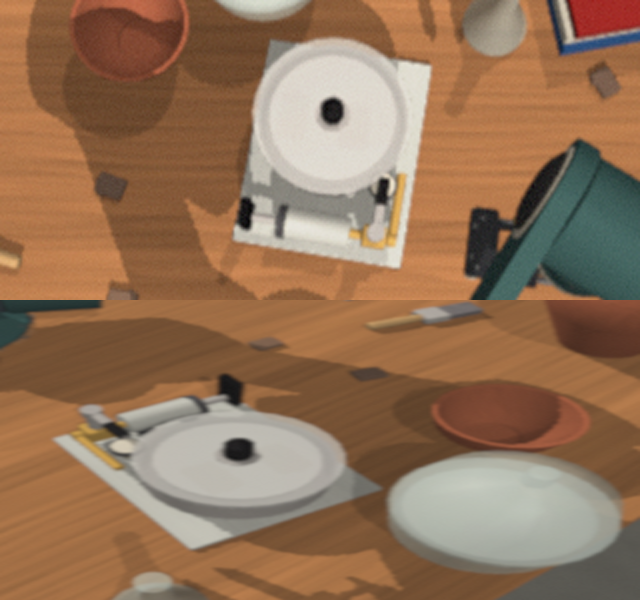

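The lid is square on the chamber (knob at (332,110)), the lever is closed along +x (sleeve at (382,188)), the plunger is home (245,212), and the bystanders haven't moved. Handing the job in.

```bash
python3 -c "
from workcell import robot
print(robot.close_job())"
```

```text
the job is handed in; nothing more can be done
None
```

I put both lugged sherds in the chamber and set the lid squarely on the rim. I then turned the valve to half open, gave the pump two full strokes and closed the valve, and the job is handed in (no verdict came back).

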